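# Refit an air filter cover and close its four clips

### The arm

A 7-joint arm with a two-finger parallel gripper is mounted at the origin on the work surface. World frame = base frame: x ahead of the robot, y to its left, z up, the work surface at z = 0. Lengths are in m, angles in rad, forces in N, time in s.
With the tool pointing down it reaches from about 0.4 to 0.85 m from the base axis. Payload 10.4 kg.
Tool frame: the origin (TCP) lies between the finger pads; the fingertips stand 11 mm ahead of it and the grasp point (between the pads) lies 8 mm behind it; x points along the fingers, y is the direction in which the jaws open and shut, and the axes are right-handed (so a half turn about x gives the same grasp; the last joint's range is limited). The gripper opens to 87 mm and grips with 3 to 60 N. Pads are 19 mm wide; open, the fingers measure 117 mm over their backs; the gripper's body (75 mm by 190 mm) begins 51 mm behind the grasp point.
Start: joints at [-1.321, 0.332, -0.065, 1.46, 0.022, 1.35, -0.088], TCP at [0.168, 0.602, 0.234] pointing down, gripper open.
Joint ranges: [-2.6, 2.6], [-0.5, 2.12], [-1.47, 1.34], [0.16, 2.42], [-1.27, 4.41], [0.06, 2.06], [-2.6, 2.6]. Speed limits (rad/s): [2.22, 2.22, 2.79, 2.79, 3.14, 3.14, 3.14].

### API

Orientations are given as a unit quaternion [x, y, z, w].
In Python, from bench import r, cams, ticket gives the robot as it stands. The module is installed in compiled form; this text tells all that it offers.
- The arm moves only by the tool drive_tool, never from a script. Its argument "moves" is text: rows parted by semicolons, each of 5 numbers parted by spaces: the shift along the world's x, y, z in m, then the turn about the world's z in degrees, then the closure, from 0 (fully open) to 1 (shut). In form: x y z twist grip; .... A call has 1 to 20 rows; each row shifts and turns the commanded pose from where the row before left it; what a row does not reach is not made up. A row lasts 1/8 s, in which the tool goes at most 62.5 mm and 10.7 degrees, less where a joint would pass 70% of its speed; a pose out of reach is approached as far as the arm can. A call is refused whole if a number of a shift passes 0.0625 or a number of a turn 10.7, either way. A call with a gripper value outside its range is refused whole. The fingers move at their own pace and stop on an object; "newtons" is the grip in N (left out, the last holds). Time passes only in rows, so rows that do not move let the fingers close. It gives the time, the measured TCP pose, the force and the opening at its end, in the units of the state.
- r.read_state(): the state, without advancing time (a new reading comes with each control period).
- cams.camera(name): name is "scene" or "top"; returns a dict with "color" (384x512x3 uint8, red, green, blue), "fx", "fy", "cx", "cy" (pixels), "extrinsics" (4x4, takes a point from camera to world coordinates). Camera axes: x right, y down, z forward; pixel columns grow to the right and rows downward; lengths in m; the calibration is good to about 2 mm. A picture is of the moment at which its call begins. There is no depth.
- ticket.close_job(): hands the job in, once; it reports no verdict.
The state is a dict: "time": time; "joint_positions": joint angles; "joint_vel": joint speeds; "joint_torque": joint torques, N m; "ee_pos": TCP position; "eef_rot": TCP orientation; "ft_force": force on the tool from outside, world axes, zero at the start; "torque": the same for the moment, N m; "width": finger opening in m.
Only numpy, scipy, OpenCV 4.12 (cv2) and the standard library are available. Lean on these libraries where they do the work, as an engineer would, in place of code of your own. Each camera call takes 0.05 s, during which the arm holds its last target.

### The job

Refit the cover on the air filter housing: lift it over and set it down squarely on the housing, fully seated and without dropping it, while its four clips are still open. Then flip all four clips down until each hangs fully closed against the side of the housing, and leave the other things on the bench where they are.

Things in the scene. Friction and masses are not known exactly. Their poses are not given: they have to be found in the camera images.
- housing_seat (a point): Centre of the open mouth of the fixed air filter housing, in the plane of its rim, 100 mm above the bench. Black plastic box, outside 130 mm (its x) by 170 mm (its y), walls 6 mm thick, mouth 118 x 158 mm; a pleated paper filter lies inside, 31 mm below the rim. z up. Four flat feet 6 mm high stand out at the foot of its long sides.
- housing_inlet (a point): Centre of the outer face of the housing's round inlet stub: 38 mm across, sticking 22 mm out of the +y end, its centre 22 mm above the bench.
- cover_grip (a point): Grip point on the rib of the loose dark grey plastic cover (0.4 to 0.56 kg with its clips): a bar 30 mm wide (cover x), 80 mm long (cover y), 36 mm high in the middle of the top face; this point is on its centre line, 24 mm above that face, 46 mm above the bench at the start. z up. Seated, it is 36 mm above housing_seat, cover y along housing y; either way round fits.
- cover_plate (a point): Centre of the top face of the cover's plate, 130 mm (x) by 170 mm (y), 12 mm thick. Under its corners are four tapered locators 10 mm long, on which it stands at the start; they go inside the housing's walls with 3 mm of play all round. Seated, the plate lies on the rim.
- clip_px (a joint): Steel clip on the cover's +x (one long side). 0 = closed, hanging straight down beside the housing wall; 1.57 = sticking out level; 2.4 = limit, leaning up and out. Stiff hinge (0.04 N m, about 1 N at the free edge), no spring: it stays where it is left and must be pushed all the way home.
- edge_px (a point): Middle of the free edge of clip_px, moving with it. Flap 60 mm wide, 5 mm thick (2.5 mm either side of the hinge axis), 45 mm from hinge axis to free edge. The hinge axis runs along the cover's edge, 71 mm from the centre line of the rib towards the cover's +x, 30 mm below cover_grip and 6 mm below the top face.
- clip_nx (a joint): Steel clip on the cover's -x (the other long side). 0 = closed, hanging straight down beside the housing wall; 1.57 = sticking out level; 2.4 = limit, leaning up and out. Stiff hinge (0.04 N m, about 1 N at the free edge), no spring: it stays where it is left and must be pushed all the way home.
- edge_nx (a point): Middle of the free edge of clip_nx, moving with it. Flap 60 mm wide, 5 mm thick (2.5 mm either side of the hinge axis), 45 mm from hinge axis to free edge. The hinge axis runs along the cover's edge, 71 mm from the centre line of the rib towards the cover's -x, 30 mm below cover_grip and 6 mm below the top face.
- clip_py (a joint): Steel clip on the cover's +y (one short end). 0 = closed, hanging straight down beside the housing wall; 1.57 = sticking out level; 2.4 = limit, leaning up and out. Stiff hinge (0.04 N m, about 1 N at the free edge), no spring: it stays where it is left and must be pushed all the way home.
- edge_py (a point): Middle of the free edge of clip_py, moving with it. Flap 60 mm wide, 5 mm thick (2.5 mm either side of the hinge axis), 45 mm from hinge axis to free edge. The hinge axis runs along the cover's edge, 91 mm from the centre line of the rib towards the cover's +y, 30 mm below cover_grip and 6 mm below the top face.
- clip_ny (a joint): Steel clip on the cover's -y (the other short end). 0 = closed, hanging straight down beside the housing wall; 1.57 = sticking out level; 2.4 = limit, leaning up and out. Stiff hinge (0.04 N m, about 1 N at the free edge), no spring: it stays where it is left and must be pushed all the way home.
- edge_ny (a point): Middle of the free edge of clip_ny, moving with it. Flap 60 mm wide, 5 mm thick (2.5 mm either side of the hinge axis), 45 mm from hinge axis to free edge. The hinge axis runs along the cover's edge, 91 mm from the centre line of the rib towards the cover's -y, 30 mm below cover_grip and 6 mm below the top face.
- oil_filter_mid (a point): Bystander: white oil filter canister, upright, 76 mm across, 92 mm high; point at its middle.
- grease_jar_mid (a point): Bystander: grey jar, upright, 68 mm across, 80 mm high; point at its middle.
- wrench: Bystander: steel wrench, 200 mm long, lying flat on the bench; origin at the middle of its underside, x along it.
There are look-alikes about, which are no part of the job. What is shaped like the part that bears cover_grip but green or pink is not meant.

How it is judged:
By the outcome, as a careful person would: the job done as asked, in the order asked, and still so for the second after the job is handed in, with the robot touching nothing.
It also fails if it takes over 72 s, if anything falls off the work surface, if the arm or the gripper's body presses on something with over 40 N, if the wrist force passes 120 N, or if a joint passes its speed limit or range.

## Working session

There is one attempt and no reset: what is moved stays moved. The work goes in short steps, Python scripts to look and compute and a tool call to move; the robot and the scene stay as the last step left them, time stands still between calls to the robot, and variables do not carry over. Pictures are saved under pics/ and viewed, and the job is handed in when it is done.

Besides the shell and the picture viewer there is one more tool, called after ">>>" as name(argument=value, ...) on one line, values as JSON. drive_tool: Moves the arm, as the interface text tells. Its arguments: {"type":"object","properties":{"moves":{"type":"string"},"newtons":{"type":"number"}},"required":["moves"]}

```bash
mkdir -p pics
python3 - <<'E'
from bench import r,cams
import cv2
s=r.read_state();print(s)
for n in("scene","top"):
    c=cams.camera(n);cv2.imwrite(f"pics/{n}0.png",cv2.resize(c["color"][:,:,::-1],(800,600)))
    print(n,c["fx"],c["fy"],c["cx"],c["cy"],c["extrinsics"])
E
```

```text
{'time': 0.0, 'joint_positions': array([-1.32057365,  0.33287348, -0.06466361,  1.46096813,  0.02159196,
        1.34987111, -0.088515  ]), 'joint_vel': array([ 0.00178834, -0.00116411, -0.00061882, -0.00074468,  0.00074849,
       -0.00051109,  0.00291145]), 'joint_torque': array([ 4.00391482e-04, -6.23246098e+01,  2.47657788e-02, -3.89914405e+01,
       -6.13833801e-02,  3.95964843e-02,  1.81023993e-04]), 'ee_pos': array([0.16832924, 0.60151662, 0.23274002]), 'eef_rot': array([ 0.0956669 ,  0.70058033, -0.09667082,  0.70049254]), 'ft_force': array([ 0.22097596, -0.4643403 , -0.77385407]), 'torque': array([-0.03162481, -0.0086307 , -0.08689571]), 'width': 0.08704228282886596}
scene 402.46938150642285 402.46938150642285 260.3792078451702 195.13025056740767 [[ 0.46993735  0.59620523 -0.65092105  1.32554634]
 [ 0.88269068 -0.31406098  0.34960387 -0.47851563]
 [ 0.00400675 -0.73885386 -0.67385378  0.86380541]
 [ 0.          0.          0.          1.        ]]
top 474.3712500151686 474.3712500151686 250.15352687463735 193.00448890176744 [[-0.06241857 -0.9749013   0.21370864  0.27800434]
 [-0.99804713  0.06045225 -0.01573027 -0.06277703]
 [ 0.00241629 -0.21427316 -0.97677079  1.4411074 ]
 [ 0.          0.          0.          1.        ]]
```

View pics/scene0.png

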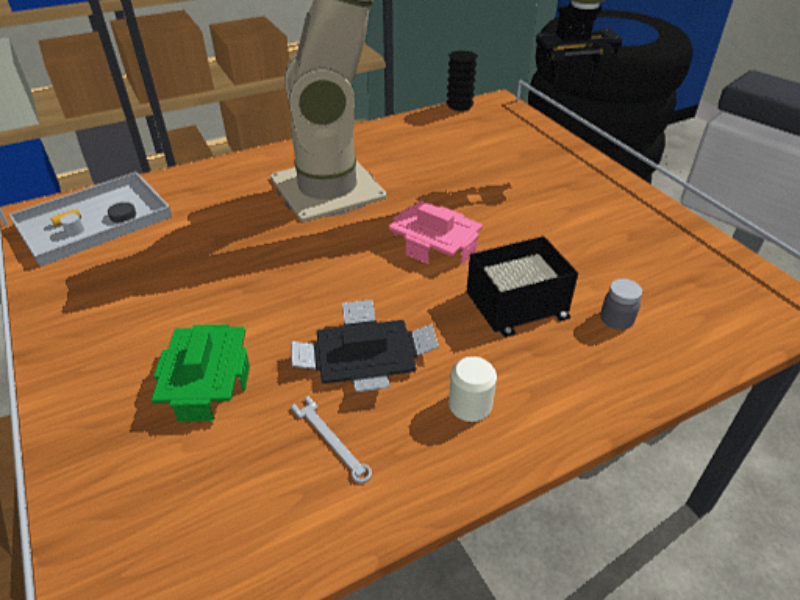

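View pics/top0.png

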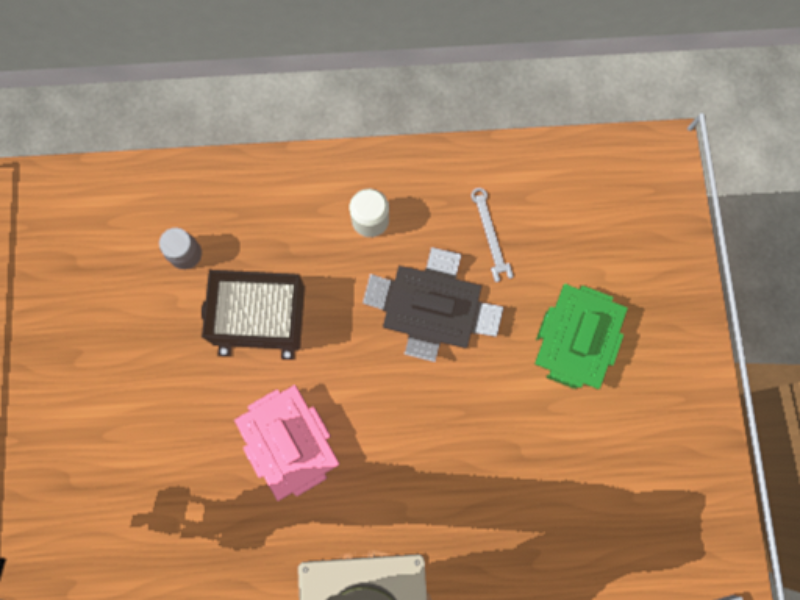

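Top view: dark cover at about (435,307), clips out on all four sides; housing at (254,312), inlet stub to the left (207,310). Both have long axes near world y.

```bash
cat > h.py <<'E'
import numpy as np,cv2
from bench import r,cams
def ray(c,u,v,z):
    E=c["extrinsics"];d=E[:3,:3]@np.array([(u-c["cx"])/c["fx"],(v-c["cy"])/c["fy"],1]);o=E[:3,3]
    return o+d*(z-o[2])/d[2]
def proj(c,p):
    E=c["extrinsics"];q=E[:3,:3].T@(np.array(p)-E[:3,3]);return c["fx"]*q[0]/q[2]+c["cx"],c["fy"]*q[1]/q[2]+c["cy"]
def crop(c,u0,u1,v0,v1,s,name):
    im=c["color"][v0:v1,u0:u1,::-1];cv2.imwrite(name,cv2.resize(im,None,fx=s,fy=s,interpolation=cv2.INTER_CUBIC))
E
python3 - <<'E'
from h import *
t=cams.camera("top");s=cams.camera("scene")
crop(t,225,335,150,240,7,"pics/tc.png");crop(t,120,205,165,235,8,"pics/th.png")
crop(s,180,290,185,255,7,"pics/sc.png");crop(s,285,380,145,220,8,"pics/sh.png")
E
```

```text
(no output)
```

View pics/tc.png

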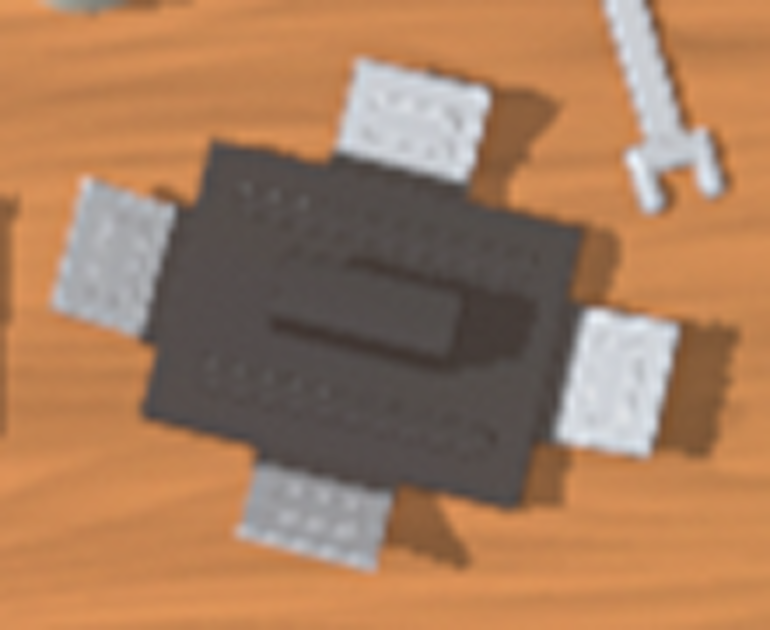

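View pics/th.png

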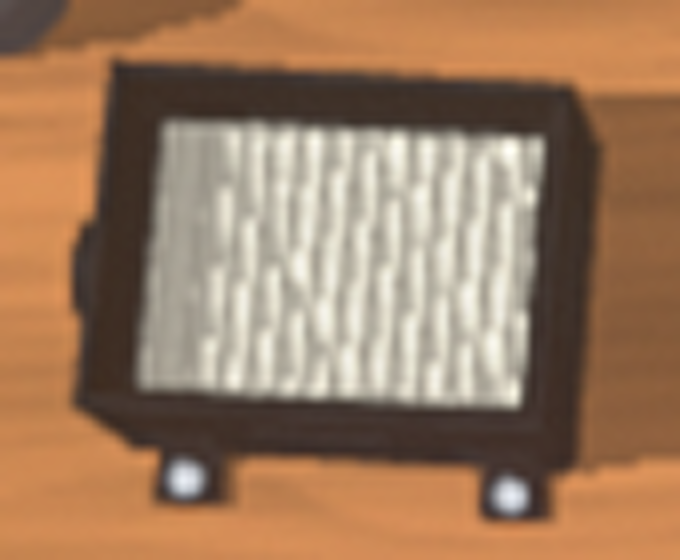

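View pics/sc.png

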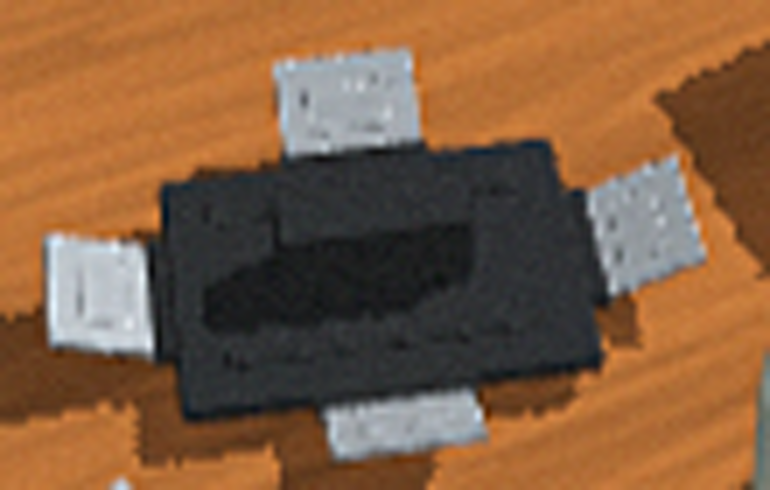

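View pics/sh.png

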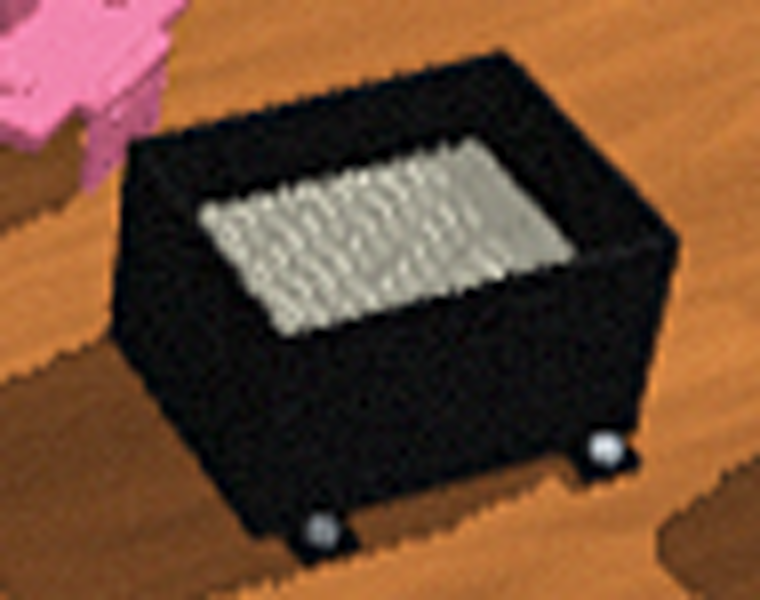

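Cover plate corners (top crop, x7): (213,140),(585,228),(520,508),(145,418). Housing rim corners (top crop x8): (115,62),(573,86),(78,403), fourth needs contrast stretch.

Run:
```python
from h import *
t=cams.camera("top");s=cams.camera("scene")
for c,b,n in((t,(120,205,165,235),"th"),(s,(285,380,145,220),"sh")):
    im=c["color"][b[2]:b[3],b[0]:b[1],::-1].astype(float);im=np.clip(im*(3.2 if n=="th" else 6),0,255).astype(np.uint8)
    cv2.imwrite(f"pics/{n}g.png",cv2.resize(im,None,fx=8,fy=8,interpolation=cv2.INTER_CUBIC))
```

```text
(no output)
```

View pics/thg.png

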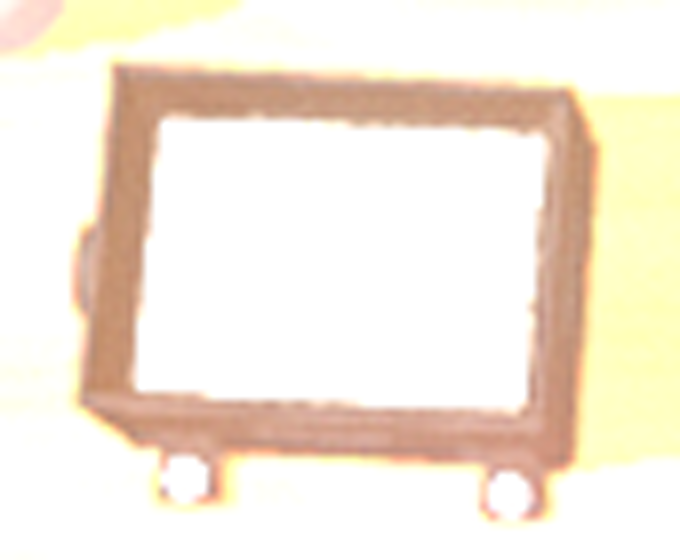

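View pics/shg.png

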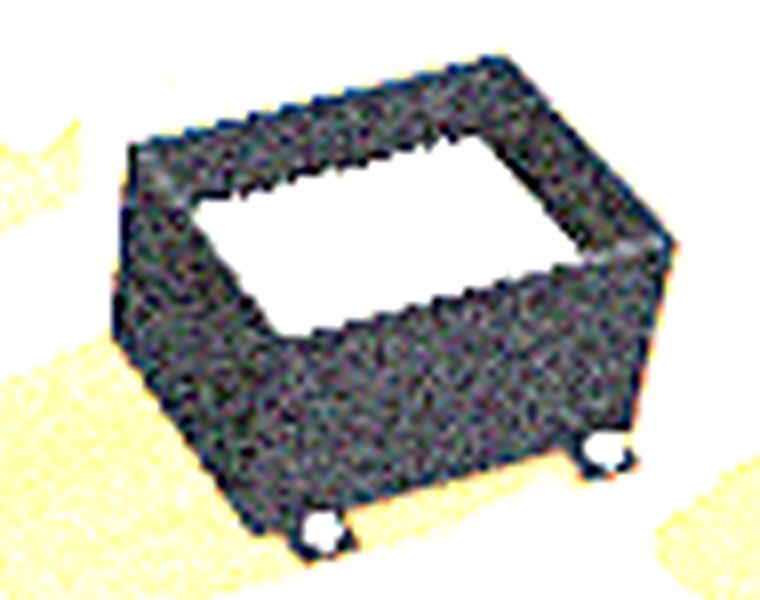

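```bash
cat > fit.py <<'E'
from h import *
def edgefit(c,a,b,frs,zz,w=4):
    """sub-pixel dark/bright edge along the line a-b (full px) at fractions frs; returns world pts at z"""
    g=cv2.cvtColor(c["color"],cv2.COLOR_RGB2GRAY).astype(np.float32)
    hsv=c["color"].max(2).astype(np.float32)  # max channel: wood bright (R)
    a=np.array(a,float);b=np.array(b,float);d=(b-a)/np.linalg.norm(b-a);n=np.array([-d[1],d[0]])
    out=[]
    k=np.linspace(-w,w,8*w+1)
    for f in frs:
        p=a+f*(b-a);q=p+k[:,None]*n
        v=cv2.remap(hsv,q[:,0].astype(np.float32)[None],q[:,1].astype(np.float32)[None],cv2.INTER_LINEAR)[0]
        gr=np.abs(np.diff(v));
        i=np.argmax(cv2.GaussianBlur(gr[None],(7,1),1.5)[0]);lo=max(0,i-6);hi=i+7
        ks=(k[:-1]+k[1:])/2;kk=(gr[lo:hi]*ks[lo:hi]).sum()/gr[lo:hi].sum()
        out.append(ray(c,*(p+kk*n),zz)[:2])
    o=np.array(out)
    vx,vy,x,y=cv2.fitLine(o.astype(np.float32),cv2.DIST_HUBER,0,1e-4,1e-4).ravel()
    res=np.abs((o-[x,y])@np.array([-vy,vx]))
    return np.array([x,y]),np.array([vx,vy]),res.max()
def isect(l,m):
    t=np.linalg.solve(np.array([l[1],-m[1]]).T,m[0]-l[0]);return l[0]+t[0]*l[1]
def ang(l): return np.degrees(np.arctan2(l[1][1],l[1][0]))%180
E
python3 - <<'E'
from fit import *
t=cams.camera("top");s=cams.camera("scene")
P=lambda x,y,o,k:(o[0]+(x+.5)/k-.5,o[1]+(y+.5)/k-.5)
T=lambda x,y:P(x,y,(225,150),7)
TL,TR,BR,BL=T(213,140),T(585,228),T(520,508),T(145,418)
r_=np.linspace
A=np.r_[r_(.06,.27,8),r_(.77,.95,8)]
sides=dict(px=edgefit(t,TL,TR,A,.022),ny=edgefit(t,TR,BR,np.r_[r_(.08,.25,5),r_(.82,.95,5)],.016),
 nx=edgefit(t,BL,BR,A,.010),py=edgefit(t,TL,BL,np.r_[r_(.06,.2,5),r_(.78,.94,5)],.016))
for k,l in sides.items(): print(k,l[0],ang(l),l[2])
c=[isect(sides[a],sides[b]) for a,b in(("px","py"),("px","ny"),("nx","ny"),("nx","py"))]
print("cover corners",c,"ctr",np.mean(c,0),[np.linalg.norm(c[i]-c[i-1]) for i in range(4)])
# housing, top
H=lambda x,y:P(x,y,(120,165),8)
p=edgefit(t,H(115,64),H(573,88),r_(.05,.95,25),.1);q=edgefit(t,H(115,64),H(80,402),np.r_[r_(.05,.4,8),r_(.85,.97,6)],.1)
print("H top",ang(p),ang(q),p[2],q[2],isect(p,q))
rr=np.array([ray(t,*H(*x),.1)[:2] for x in((115,64),(573,86),(80,402))]);print(rr,np.linalg.norm(rr[1]-rr[0]),np.linalg.norm(rr[2]-rr[0]))
S=lambda x,y:P(x,y,(285,145),8)
p2=edgefit(s,S(130,143),S(503,55),r_(.25,.95,25),.1);q2=edgefit(s,S(503,55),S(678,240),r_(.05,.95,20),.1)
print("H scene",ang(p2),ang(q2),p2[2],q2[2],isect(p2,q2))
rr=np.array([ray(s,*S(*x),.1)[:2] for x in((130,145),(503,55),(676,240))]);print(rr)
print("rib top scene/top check")
E
```

```text
px [ 0.64070696 -0.17778862] 72.15789 0.0014446376119609415
ny [ 0.548268   -0.24633472] 162.31322 0.0005971772453296303
nx [ 0.5136894 -0.1495954] 72.221794 0.0004521967912486679
py [ 0.6025833  -0.08481106] 162.05383 0.00035546781066063724
cover corners [array([ 0.66420966, -0.10477068], dtype=float32), array([ 0.61209255, -0.2666875 ], dtype=float32), array([ 0.48875552, -0.22735697], dtype=float32), array([ 0.5408711 , -0.06482363], dtype=float32)] ctr [ 0.57648224 -0.16590971] [np.float32(0.12964633), np.float32(0.17009777), np.float32(0.12945622), np.float32(0.17068426)]
H top 83.50678 173.44846 0.0005550642282070985 0.0004557532450201338 [0.65523344 0.25238848]
[[0.65342523 0.25053459]
 [0.63481071 0.08402122]
 [0.52898776 0.26428915]] 0.16755060229457547 0.12519533645464637
H scene 83.308334 173.45253 0.0015357890962492168 0.0006211798754552376 [0.5312054  0.26525354]
[[0.51461491 0.09829283]
 [0.53440116 0.26191356]
 [0.65859957 0.24800596]]
rib top scene/top check
```

Run:
```python
from fit import *
t=cams.camera("top");s=cams.camera("scene")
P=lambda x,y,o,k:(o[0]+(x+.5)/k-.5,o[1]+(y+.5)/k-.5)
S=lambda x,y:P(x,y,(180,185),7)
r_=np.linspace
TL,TR,BR,BL=S(163,187),S(553,143),S(603,365),S(185,415)
nx=edgefit(s,TL,TR,np.r_[r_(.04,.25,6),r_(.72,.95,6)],.022)
py=edgefit(s,TR,BR,np.r_[r_(.04,.15,4)],.022)
px=edgefit(s,BL,BR,np.r_[r_(.04,.3,6),r_(.76,.95,6)],.010)
ny=edgefit(s,TL,BL,np.r_[r_(.05,.2,4),r_(.85,.95,4)],.010)
for l in(nx,py,px,ny):print(l[0],ang(l),l[2])
c0=np.array([.5765,-.1659]);a=np.radians(72.2);Y=np.array([np.cos(a),np.sin(a)]);X=np.array([Y[1],-Y[0]])
for n,l,d in(("nx",nx,X),("px",px,X),("ny",ny,Y),("py",py,Y)):
    print(n,(l[0]-c0)@d)
# rib top end points etc: housing remaining edges relative to guess in top view
H=lambda x,y:P(x,y,(120,165),8)
c1=np.array([.581,.1753]);a=np.radians(83.48);Y=np.array([np.cos(a),np.sin(a)]);X=np.array([Y[1],-Y[0]])
g=np.clip(t["color"].max(2).astype(float),0,255)
for n,z in(("rim",.1),("foot",0)):
    for sx,sy in((1,1),(1,-1),(-1,-1),(-1,1)):
        p=c1+sx*.065*X+sy*.085*Y;u,v=proj(t,[*p,z]);us,vs=proj(s,[*p,z])
        print(n,sx,sy,"th px",np.round([(u-120+.5)*8,(v-165+.5)*8]),"sh px",np.round([(us-285+.5)*8,(vs-145+.5)*8]))
# bottom right edge, z=0 (side -y)
e=edgefit(t,H(600,150),H(577,465),r_(.1,.9,15),0.);print("ny foot",(e[0]-c1)@Y,ang(e),e[2])
f=edgefit(t,H(240,453),H(470,463),r_(.1,.9,10),0.);print("nx foot",(f[0]-c1)@X,ang(f),f[2])
S2=lambda x,y:P(x,y,(285,145),8)
e=edgefit(s,S2(115,330),S2(250,530),r_(.1,.85,15),0.);print("scene ny foot",(e[0]-c1)@Y,ang(e),e[2])
f=edgefit(s,S2(370,500),S2(560,450),r_(.1,.9,10),0.);print("scene px foot",(f[0]-c1)@X,ang(f),f[2])
```

```text
[ 0.51223904 -0.158623  ] 70.51828 0.0037776665404511793
[ 0.5613253  -0.07210748] 160.45134 0.00028185844027589166
[ 0.63949776 -0.18227145] 72.09445 0.0010165574033716362
[ 0.54744565 -0.24624954] 161.66017 0.0008000628272452993
nx -0.06340929608394019
px 0.06498669170869409
ny -0.08538493718437062
py 0.08466378510651561
rim 1 1 th px [110.  60.] sh px [680. 232.]
rim 1 -1 th px [575.  83.] sh px [276. 340.]
rim -1 -1 th px [547. 435.] sh px [120. 135.]
rim -1 1 th px [ 73. 411.] sh px [501.  41.]
foot 1 1 th px [171. 126.] sh px [633. 428.]
foot 1 -1 th px [605. 148.] sh px [249. 538.]
foot -1 -1 th px [579. 477.] sh px [103. 329.]
foot -1 1 th px [137. 455.] sh px [466. 234.]
ny foot -0.08361222442616326 173.48929 0.00045504400260428017
nx foot -0.06355469002417714 83.25171 0.00035903169708286116
scene ny foot -0.08462722725244537 173.29044 0.0010355575548731243
scene px foot 0.0700102704143173 75.70697 0.006841237736256749
```

Run:
```python
from h import *
from scipy.spatial.transform import Rotation as R
s=r.read_state();M=R.from_quat(s["eef_rot"]).as_matrix();print(M.round(3),"jaw yaw",np.degrees(np.arctan2(M[1,1],M[0,1])))
t=cams.camera("top")
P=lambda u,v:((u+.5)*.64-.5,(v+.5)*.64-.5)
print("filter top",ray(t,*P(369,205),.092),"jar",ray(t,*P(176,242),.08),"wrench",ray(t,*P(480,193),0.),ray(t,*P(503,272),0.),"pink",ray(t,*P(288,440),.04))
```

```text
[[-0.     0.269  0.963]
 [ 0.     0.963 -0.269]
 [-1.     0.    -0.   ]] jaw yaw 74.37069930962438
filter top [ 0.76564032 -0.05397463  0.092     ] jar [0.71822736 0.31867213 0.08      ] wrench [ 0.81081994 -0.28275475  0.        ] [ 0.64067488 -0.31410325  0.        ] pink [0.33405748 0.12241099 0.04      ]
```

>>> drive_tool(moves="0.033 -0.04 0 -9 0;0.033 -0.04 0 -9 0;0.033 -0.04 0 -9 0;0.033 -0.04 0 -9 0;0.033 -0.04 0 -9 0;0.033 -0.04 0 -9 0;0.033 -0.04 0 -9 0;0.033 -0.04 0 -9 0;0.033 -0.04 0 -10 0;0.033 -0.04 0 -10 0;0.01 -0.05 0 0 0;0.01 -0.05 0 0 0;0.01 -0.05 0 0 0;0.01 -0.05 0 0 0;0.01 -0.05 0 0 0;0.01 -0.05 0 0 0;0.01 -0.05 0 0 0;0 0 0 0 0", newtons=30)

```text
time: 2.8
ee_pos: [0.5678, -0.1531, 0.2337]
eef_rot: [-0.572, -0.415, 0.573, -0.416]
ft_force: [0.7, 0.5, -0.5]
width: 0.0871
```

```bash
cat >> h.py <<'E'
from scipy.spatial.transform import Rotation as R
def st():
    s=r.read_state();M=R.from_quat(s["eef_rot"]).as_matrix()
    y=np.degrees(np.arctan2(M[1,1],M[0,1]));print("t",s["time"],"p",s["ee_pos"].round(4),"jaw",round(y,2),"tilt",M[:,0].round(3),"F",s["ft_force"].round(1),"w",round(s["width"],4),"j",s["joint_positions"].round(2))
E
python3 -c "
from h import *
st()"
```

```text
t 2.8 p [ 0.5678 -0.1531  0.2337] jaw -18.01 tilt [ 0.    -0.002 -1.   ] F [ 0.7  0.5 -0.5] w 0.0871 j [-0.37  0.28  0.68  1.6  -0.18  1.33  0.02]
```

>>> drive_tool(moves="0.0085 -0.013 -0.03 0.2 0;0 0 -0.04 0 0;0 0 -0.04 0 0;0 0 -0.03 0 0;0 0 -0.03 0 0;0 0 -0.015 0 0;0 0 -0.01 0 0;0 0 0 0 0;0 0 0 0 0")

```text
time: 3.92
ee_pos: [0.5775, -0.1612, 0.0395]
eef_rot: [0.57, 0.418, -0.57, 0.419]
ft_force: [-0.2, -0.1, -0.2]
width: 0.0873
```

```bash
python3 -c "
from h import *
st()
t=cams.camera('top');crop(t,225,335,130,240,6,'pics/g1.png')
t=cams.camera('scene');crop(t,170,300,140,260,5,'pics/g2.png')
"
```

```text
t 3.925 p [ 0.5775 -0.1612  0.0395] jaw -17.43 tilt [ 0.001 -0.    -1.   ] F [-0.2 -0.1 -0.2] w 0.0873 j [-0.28  0.52  0.6   1.76 -0.34  0.97  0.15]
```

View pics/g2.png

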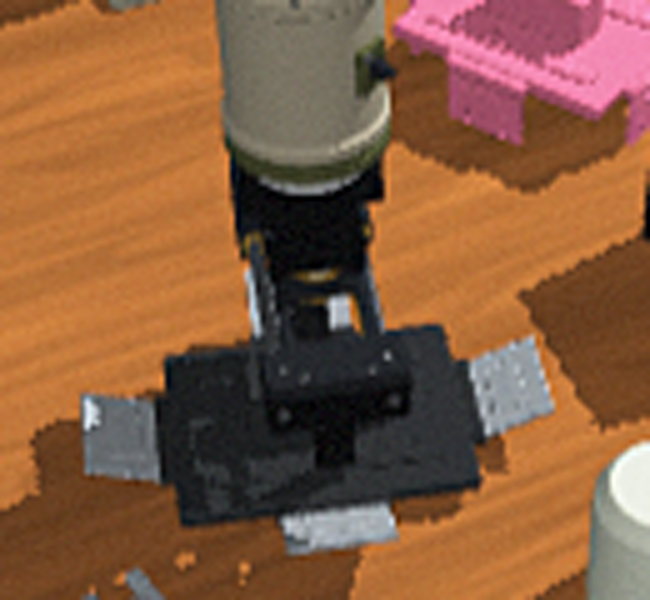

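>>> drive_tool(moves="-0.001 -0.0047 -0.0015 -0.4 0;0 0 0 0 0;0 0 0 0 0")

```text
time: 4.4
ee_pos: [0.5759, -0.1658, 0.0371]
eef_rot: [0.572, 0.416, -0.571, 0.416]
ft_force: [-0.0, 0.6, -0.4]
width: 0.087
```

```bash
python3 -c "
from h import *
st()"
```

```text
t 4.4 p [ 0.5759 -0.1658  0.0371] jaw -17.84 tilt [ 0.  0. -1.] F [-0.   0.6 -0.4] w 0.087 j [-0.27  0.52  0.6   1.76 -0.35  0.97  0.16]
```

Good. Close and lift a little.

>>> drive_tool(moves="0 0 0 0 1;0 0 0 0 1;0 0 0 0 1;0 0 0 0 1;0 0 0 0 1;0 0 0 0 1;0 0 0 0 1;0 0 0 0 1", newtons=40)

```text
time: 5.4
ee_pos: [0.5761, -0.1658, 0.0371]
eef_rot: [0.572, 0.416, -0.571, 0.417]
ft_force: [2.4, -0.3, -1.3]
width: 0.0295
```

>>> drive_tool(moves="0 0 0.01 0 1;0 0 0.02 0 1;0 0 0.03 0 1;0 0 0.03 0 1;0 0 0.03 0 1;0 0 0.03 0 1;0 0 0.02 0 1;0 0 0.01 0 1;0 0 0 0 1;0 0 0 0 1")

```text
time: 6.65
ee_pos: [0.5754, -0.1656, 0.2163]
eef_rot: [-0.571, -0.417, 0.572, -0.416]
ft_force: [-0.3, 0.9, -3.4]
width: 0.0296
```

```bash
python3 -c "
from h import *
st()
t=cams.camera('scene');crop(t,160,320,100,240,5,'pics/g3.png')
"
```

```text
t 6.65 p [ 0.5754 -0.1656  0.2163] jaw -17.83 tilt [-0.001  0.    -1.   ] F [-0.3  0.9 -3.4] w 0.0296 j [-0.34  0.33  0.68  1.59 -0.21  1.3   0.06]
```

View pics/g3.png

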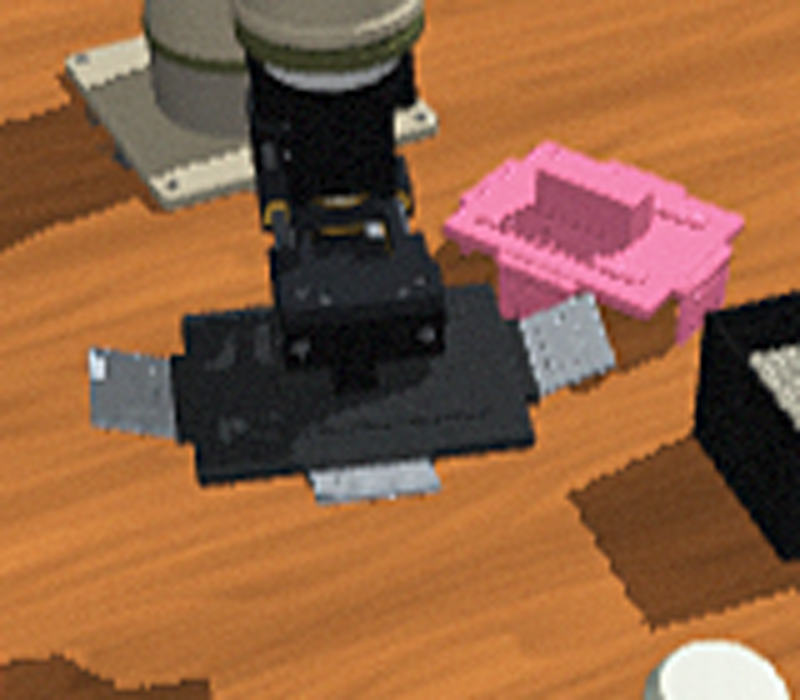

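>>> drive_tool(moves="0 0.02 0 1 1;0.001 0.034 0 1 1;0.001 0.034 0 1 1;0.001 0.034 0 1 1;0.001 0.034 0 1 1;0.001 0.034 0 1 1;0.001 0.034 0 1 1;0.0005 0.034 0 1 1;0 0.034 0 1 1;0 0.03 0 1 1;0 0.0186 0 1.3 1;0 0 0 0 1;0 0 0 0 1")

```text
time: 8.32
ee_pos: [0.5826, 0.1732, 0.2171]
eef_rot: [-0.528, -0.47, 0.528, -0.47]
ft_force: [0.2, -0.7, -4.0]
width: 0.0297
```

```bash
python3 -c "
from h import *
st()
t=cams.camera('scene');crop(t,270,410,90,225,5,'pics/g4.png')
t=cams.camera('top');crop(t,100,230,145,245,6,'pics/g5.png')
"
```

```text
t 8.325 p [0.5826 0.1732 0.2171] jaw -6.64 tilt [ 0.    -0.001 -1.   ] F [ 0.2 -0.7 -4. ] w 0.0297 j [-0.76  0.32  0.5   1.56 -0.15  1.3  -0.36]
```

View pics/g4.png

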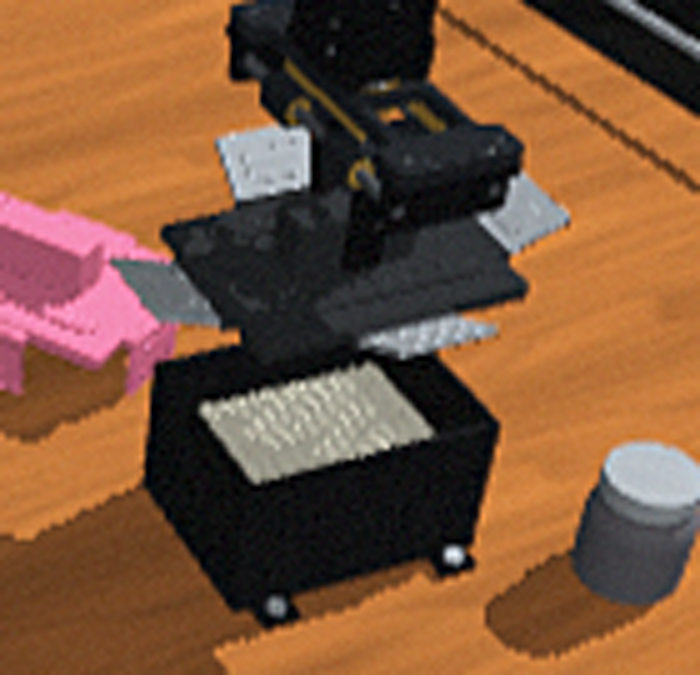

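View pics/g5.png

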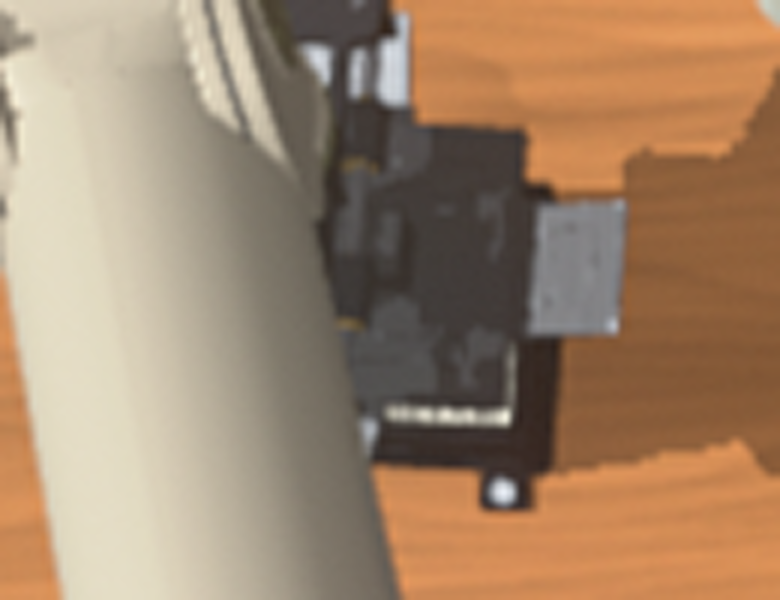

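>>> drive_tool(moves="-0.0005 0.002 -0.015 0.1 1;0 0 -0.02 0 1;0 0 -0.02 0 1;0 0 -0.012 0 1;0 0 -0.005 0 1;0 0 0 0 1;0 0 0 0 1")

```text
time: 9.3
ee_pos: [0.5823, 0.1769, 0.1458]
eef_rot: [0.528, 0.471, -0.527, 0.471]
ft_force: [0.1, 0.6, -3.9]
width: 0.0297
```

```bash
python3 -c "
from h import *
st()
t=cams.camera('scene');crop(t,270,410,90,225,5,'pics/g6.png')
im=np.clip(t['color'][90:225,270:410,::-1].astype(float)*5,0,255).astype(np.uint8);cv2.imwrite('pics/g6b.png',cv2.resize(im,None,fx=5,fy=5,interpolation=cv2.INTER_CUBIC))
t=cams.camera('top');crop(t,100,230,145,245,6,'pics/g7.png')
"
```

```text
t 9.3 p [0.5823 0.1769 0.1458] jaw -6.44 tilt [ 0.001  0.    -1.   ] F [ 0.1  0.6 -3.9] w 0.0297 j [-0.75  0.38  0.48  1.64 -0.19  1.17 -0.34]
```

View pics/g6.png

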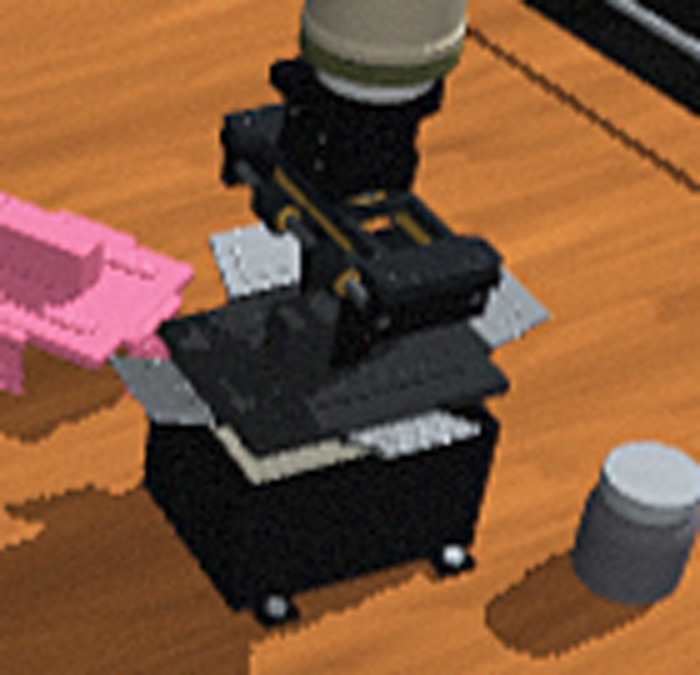

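View pics/g6b.png

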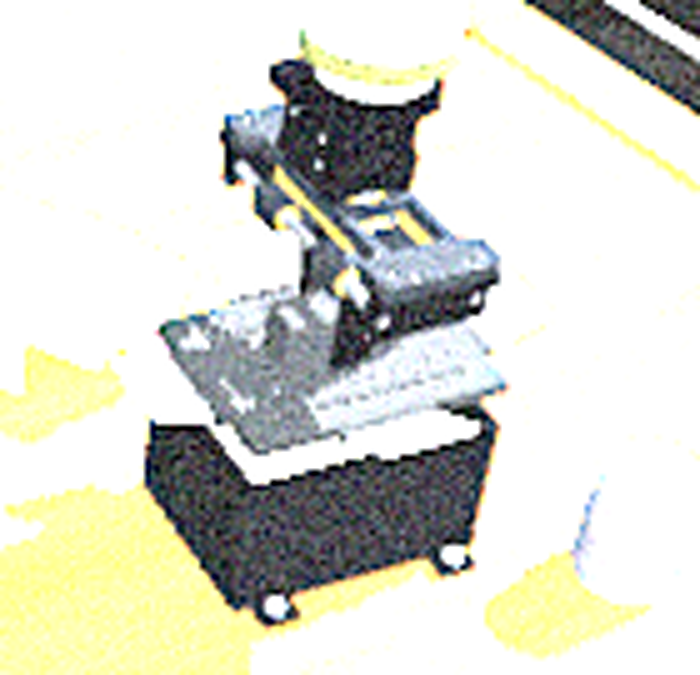

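View pics/g7.png

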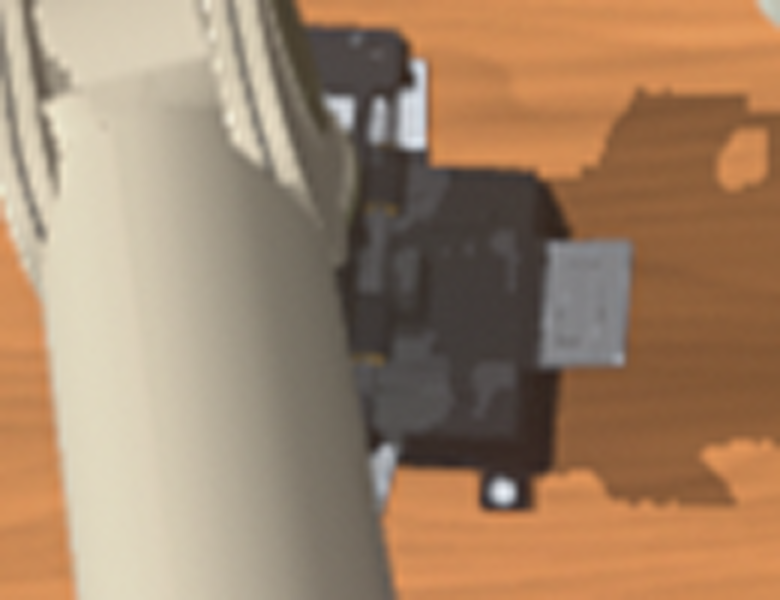

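Run:
```python
from h import *
s=r.read_state();p=s["ee_pos"];c=p[:2];a=np.radians(83.48);Y=np.array([np.cos(a),np.sin(a)]);X=np.array([Y[1],-Y[0]])
for n,o,k,f in(("scene",(270,90),5,None),("top",(100,145),6,None)):
    cam=cams.camera(n)
    for nm,z,cc in(("plate",p[2]-.0151,c),("rim",.1,np.array([.582,.1755]))):
        for sx,sy in((1,1),(1,-1),(-1,-1),(-1,1)):
            u,v=proj(cam,[*(cc+sx*.065*X+sy*.085*Y),z]);print(n,nm,sx,sy,np.round([(u-o[0]+.5)*k,(v-o[1]+.5)*k]))
t=cams.camera("top");H=lambda x,y:(100+(x+.5)/6-.5,145+(y+.5)/6-.5)
from fit import edgefit,ang
e=edgefit(t,H(425,168),H(535,176),np.linspace(.1,.9,8),p[2]-.0151);print("cover +x edge rel TCP",(e[0]-c)@X,ang(e),e[2])
```

```text
scene plate 1 1 [513. 380.]
scene plate 1 -1 [257. 447.]
scene plate -1 -1 [157. 320.]
scene plate -1 1 [399. 262.]
scene rim 1 1 [501. 421.]
scene rim 1 -1 [249. 489.]
scene rim -1 -1 [151. 360.]
scene rim -1 1 [390. 301.]
top plate 1 1 [184. 146.]
top plate 1 -1 [540. 164.]
top plate -1 -1 [518. 433.]
top plate -1 1 [155. 415.]
top rim 1 1 [202. 163.]
top rim 1 -1 [551. 181.]
top rim -1 -1 [529. 444.]
top rim -1 1 [174. 426.]
cover +x edge rel TCP 0.06166764449152271 83.33111 0.00032664640849674765
```

>>> drive_tool(moves="0.0012 -0.0018 0 0 1;0 0 -0.004 0 1;0 0 -0.004 0 1;0 0 -0.003 0 1;0 0 0 0 1;0 0 0 0 1")

```text
time: 10.3
ee_pos: [0.5831, 0.1751, 0.1342]
eef_rot: [0.527, 0.471, -0.527, 0.471]
ft_force: [-1.0, -0.5, -3.7]
width: 0.0295
```

```bash
python3 -c "
from h import *
st()"
```

```text
t 10.3 p [0.5831 0.1751 0.1342] jaw -6.43 tilt [ 0.  0. -1.] F [-1.  -0.5 -3.7] w 0.0295 j [-0.74  0.39  0.47  1.65 -0.19  1.15 -0.33]
```

Locators already 3 mm below the rim plane with no contact force. Continue slowly.

>>> drive_tool(moves="0 0 -0.002 0 1;0 0 -0.002 0 1;0 0 -0.002 0 1;0 0 0 0 1;0 0 0 0 1")

```text
time: 10.92
ee_pos: [0.5831, 0.175, 0.1281]
eef_rot: [0.527, 0.471, -0.527, 0.471]
ft_force: [0.3, -0.2, -3.9]
width: 0.0295
```

```bash
python3 -c "
from h import *
st()"
```

```text
t 10.925 p [0.5831 0.175  0.1281] jaw -6.43 tilt [ 0.  0. -1.] F [ 0.3 -0.2 -3.9] w 0.0295 j [-0.74  0.4   0.47  1.66 -0.2   1.13 -0.33]
```

>>> drive_tool(moves="0 0 -0.001 0 1;0 0 -0.001 0 1;0 0 -0.0005 0 1;0 0 0 0 1")

```text
time: 11.42
ee_pos: [0.5832, 0.175, 0.1271]
eef_rot: [0.528, 0.471, -0.527, 0.471]
ft_force: [-6.2, -1.8, 10.3]
width: 0.0295
```

```bash
python3 -c "
from h import *
st()"
```

```text
t 11.425 p [0.5832 0.175  0.1271] jaw -6.43 tilt [ 0.     0.001 -1.   ] F [-6.2 -1.8 10.3] w 0.0295 j [-0.74  0.4   0.47  1.66 -0.2   1.13 -0.33]
```

Contact at exactly the seated height (0.1271). Release and rise.

>>> drive_tool(moves="0 0 0.0012 0 1;0 0 0 0 0.5;0 0 0 0 0;0 0 0 0 0;0 0 0 0 0;0 0 0 0 0;0 0 0.015 0 0;0 0 0.03 0 0;0 0 0.05 0 0;0 0 0.05 0 0;-0.03 -0.03 0.05 0 0;0 -0.06 0 0 0;0 -0.06 0 0 0;0 -0.06 0 0 0;0 0 0 0 0")

```text
time: 13.3
ee_pos: [0.5539, -0.0397, 0.3212]
eef_rot: [0.53, 0.468, -0.529, 0.469]
ft_force: [0.8, 0.6, 0.0]
width: 0.087
```

```bash
python3 -c "
from h import *
st()
t=cams.camera('scene');crop(t,270,410,110,225,5,'pics/k6.png')
t=cams.camera('top');crop(t,100,230,145,245,6,'pics/k7.png')
"
```

```text
t 13.3 p [ 0.5539 -0.0397  0.3212] jaw -6.95 tilt [ 0.002 -0.001 -1.   ] F [0.8 0.6 0. ] w 0.087 j [-0.58  0.15  0.64  1.54 -0.09  1.48 -0.05]
```

View pics/k6.png

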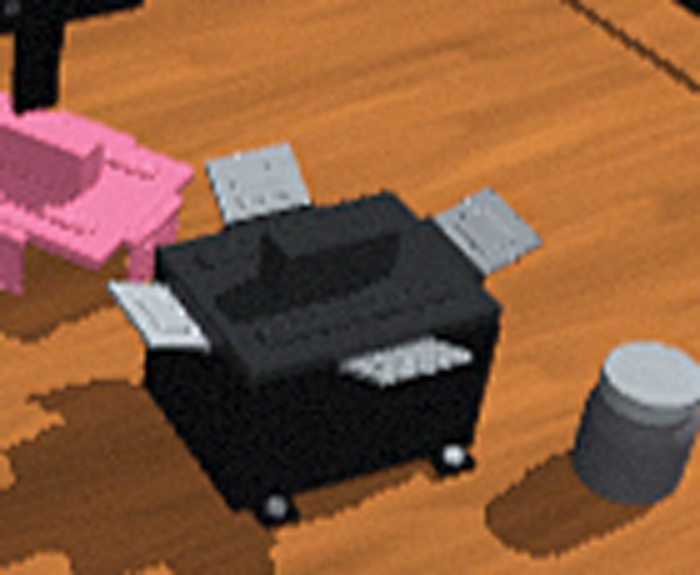

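View pics/k7.png

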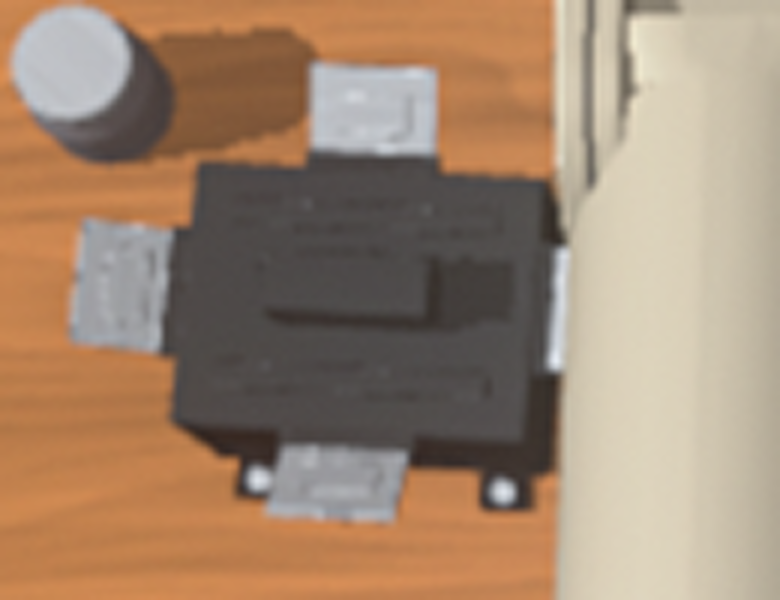

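Cover sits flush and square on the rim; all four clips are still open. Now the −y clip first (jaws already parallel to that end), with closed fingers.

>>> drive_tool(moves="0.008 0.05 -0.03 0.4 1;0.008 0.0495 -0.04 0 1;0 0 -0.04 0 1;0 0 -0.02 0 1;0 0 0 0 1;0 0 0 0 1;0 0 0 0 1", newtons=20)

```text
time: 14.28
ee_pos: [0.5709, 0.065, 0.1918]
eef_rot: [0.526, 0.473, -0.525, 0.473]
ft_force: [-0.2, 0.4, -0.0]
width: 0.0248
```

```bash
cat >> h.py <<'E'
a=np.radians(83.5);HY=np.array([np.cos(a),np.sin(a)]);HX=np.array([HY[1],-HY[0]]);HC=np.array([.5832,.175])
def rel():
    s=r.read_state();p=s["ee_pos"];F=s["ft_force"]
    print("rel x,y",((p[:2]-HC)@HX).round(4),((p[:2]-HC)@HY).round(4),"Fx,Fy",(F[:2]@HX).round(1),(F[:2]@HY).round(1));st()
E
python3 -c "
from h import *
rel()"
```

```text
rel x,y 0.0002 -0.1107 Fx,Fy -0.2 0.4
t 14.275 p [0.5709 0.065  0.1918] jaw -6.01 tilt [ 0.002  0.001 -1.   ] F [-0.2  0.4 -0. ] w 0.0248 j [-0.66  0.27  0.56  1.68 -0.15  1.23 -0.18]
```

>>> drive_tool(moves="-0.0006 -0.005 0 -0.4 1;0 0 -0.02 0 1;0 0 -0.02 0 1;0 0 -0.015 0 1;0 0 -0.01 0 1;0 0 0 0 1;0 0 0 0 1")

```text
time: 15.15
ee_pos: [0.5701, 0.0597, 0.126]
eef_rot: [0.528, 0.471, -0.527, 0.471]
ft_force: [-0.4, -0.2, 0.3]
width: 0.0005
```

```bash
python3 -c "
from h import *
rel()
t=cams.camera('scene');crop(t,250,410,90,225,5,'pics/l1.png')"
```

```text
rel x,y -0.0 -0.116 Fx,Fy -0.4 -0.2
t 15.15 p [0.5701 0.0597 0.126 ] jaw -6.43 tilt [ 0.001  0.    -1.   ] F [-0.4 -0.2  0.3] w 0.0005 j [-0.64  0.33  0.55  1.76 -0.19  1.1  -0.14]
```

View pics/l1.png

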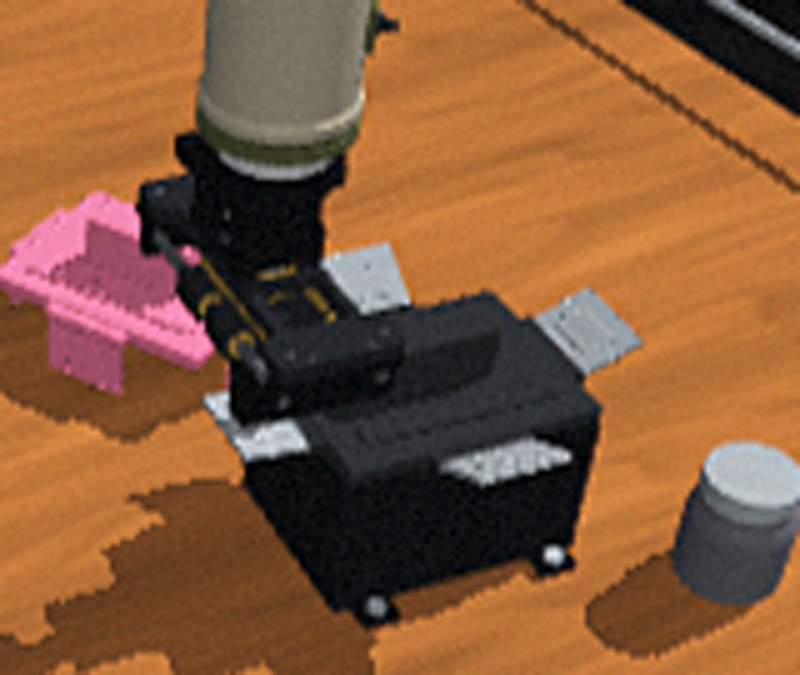

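>>> drive_tool(moves="0 0 -0.01 0 1;0 0 -0.01 0 1;0 0 -0.01 0 1;0 0 -0.01 0 1;0 0 0 0 1")

```text
time: 15.82
ee_pos: [0.5689, 0.0594, 0.0842]
eef_rot: [-0.527, -0.471, 0.528, -0.471]
ft_force: [0.0, 0.2, 0.2]
width: 0.0004
```

```bash
python3 -c "
from h import *
rel()"
```

```text
rel x,y -0.0012 -0.1164 Fx,Fy -0.0 0.2
t 15.825 p [0.5689 0.0594 0.0842] jaw -6.44 tilt [-0.002 -0.001 -1.   ] F [0.  0.2 0.2] w 0.0004 j [-0.62  0.38  0.53  1.8  -0.22  1.03 -0.12]
```

>>> drive_tool(moves="0 0 -0.008 0 1;0 0 -0.008 0 1;0 0 -0.004 0 1;0 0 0 0 1")

```text
time: 16.32
ee_pos: [0.5694, 0.0597, 0.065]
eef_rot: [-0.527, -0.471, 0.527, -0.471]
ft_force: [-1.0, -0.2, -0.8]
width: 0.0004
```

```bash
python3 -c "
from h import *
rel()
t=cams.camera('scene');crop(t,250,410,90,225,5,'pics/l2.png')"
```

```text
rel x,y -0.0006 -0.1162 Fx,Fy -0.9 -0.3
t 16.325 p [0.5694 0.0597 0.065 ] jaw -6.43 tilt [-0.001 -0.    -1.   ] F [-1.  -0.2 -0.8] w 0.0004 j [-0.62  0.41  0.52  1.81 -0.24  0.99 -0.11]
```

View pics/l2.png

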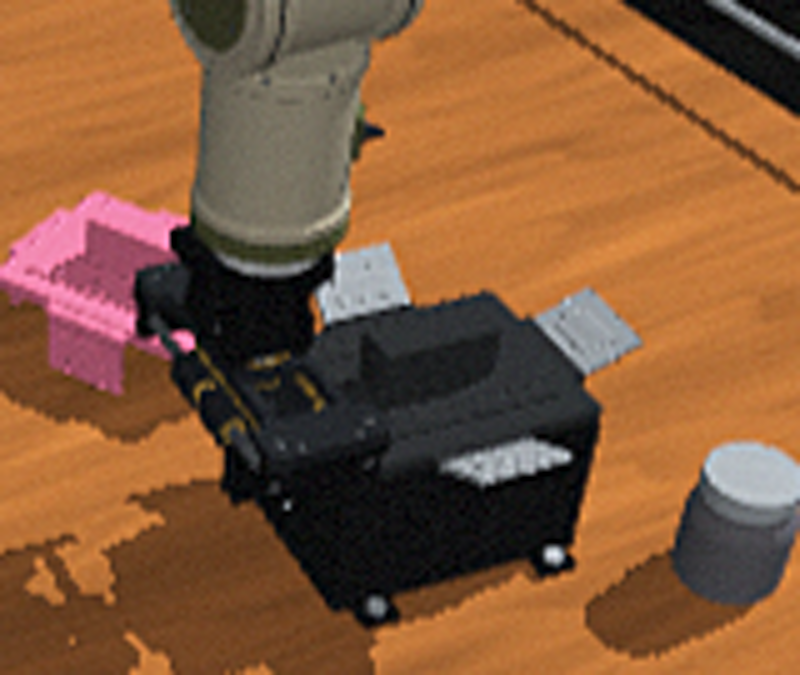

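>>> drive_tool(moves="0.0005 0.004 0 0 1;0.0005 0.004 0 0 1;0.0005 0.003 0 0 1;0 0 0 0 1;0 0 0 0 1")

```text
time: 17.0
ee_pos: [0.5713, 0.0708, 0.0656]
eef_rot: [0.527, 0.471, -0.527, 0.471]
ft_force: [0.3, 0.3, 0.0]
width: 0.0004
```

```bash
python3 -c "
from h import *
rel()"
```

```text
rel x,y -0.0 -0.1048 Fx,Fy 0.3 0.4
t 17.0 p [0.5713 0.0708 0.0656] jaw -6.42 tilt [ 0.  0. -1.] F [0.3 0.3 0. ] w 0.0004 j [-0.63  0.41  0.52  1.8  -0.24  0.99 -0.13]
```

>>> drive_tool(moves="0.0002 0.002 0 0 1;0 0 0 0 1;0 0 0 0 1")

```text
time: 17.38
ee_pos: [0.5715, 0.0725, 0.0655]
eef_rot: [0.527, 0.471, -0.527, 0.471]
ft_force: [-0.4, -0.2, 1.6]
width: 0.0007
```

```bash
python3 -c "
from h import *
rel()"
```

```text
rel x,y -0.0001 -0.1032 Fx,Fy -0.3 -0.2
t 17.375 p [0.5715 0.0725 0.0655] jaw -6.44 tilt [ 0. -0. -1.] F [-0.4 -0.2  1.6] w 0.0007 j [-0.63  0.41  0.52  1.8  -0.24  0.99 -0.13]
```

>>> drive_tool(moves="0.0002 0.0015 0 0 1;0 0 0 0 1;0 0 0 0 1")

```text
time: 17.75
ee_pos: [0.5717, 0.0737, 0.0655]
eef_rot: [-0.527, -0.471, 0.527, -0.471]
ft_force: [-0.1, -4.4, 2.0]
width: 0.0009
```

>>> drive_tool(moves="0.0002 0.0015 0 0 1;0 0 0 0 1;0 0 0 0 1")

```text
time: 18.12
ee_pos: [0.5718, 0.0756, 0.0655]
eef_rot: [0.527, 0.471, -0.527, 0.471]
ft_force: [-0.3, -4.4, 4.1]
width: 0.0004
```

>>> drive_tool(moves="-0.002 -0.015 0 0 1;-0.002 -0.015 0 0 1;0 0 0.03 0 1;0 0 0.04 0 1;0 0 0.04 0 1;0 0 0.04 0 1;-0.02 0 0 10 1;-0.03 0 0 10 1;-0.03 0.02 0 10 1;0 0.03 0 10 1;0 0.04 0 10 1;0 0.04 0 10 1;0 0.01 0 10 1;0 0 0 10 1;0 0 0 10 1;0 0 0 0 1;0 0 0 0 1")

```text
time: 20.25
ee_pos: [0.4878, 0.1852, 0.2154]
eef_rot: [0.041, 0.706, -0.041, 0.706]
ft_force: [0.2, 0.5, 0.8]
width: 0.0005
```

```bash
python3 -c "
from h import *
rel()
t=cams.camera('scene');crop(t,250,410,90,225,5,'pics/l3.png')
t=cams.camera('top');crop(t,100,230,145,245,6,'pics/l4.png')"
```

```text
rel x,y -0.096 -0.0007 Fx,Fy 0.1 0.5
t 20.25 p [0.4878 0.1852 0.2154] jaw 83.32 tilt [-0.  0. -1.] F [0.2 0.5 0.8] w 0.0005 j [-0.78  0.11  0.35  1.78 -0.04  1.26  1.04]
```

View pics/l3.png

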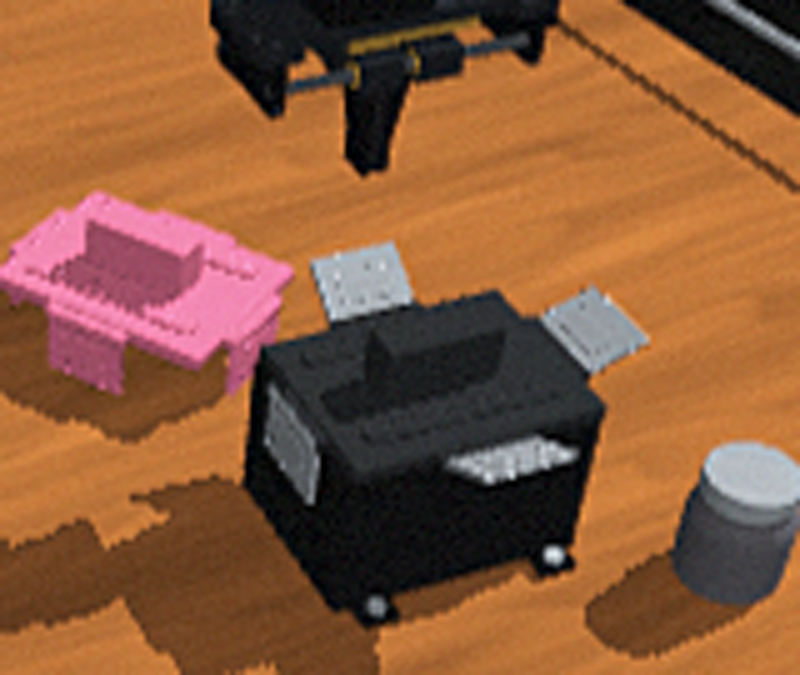

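View pics/l4.png

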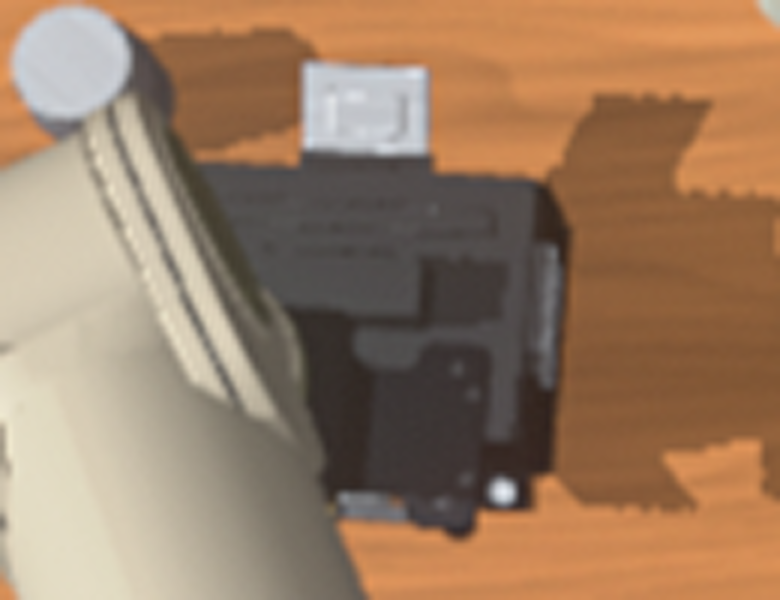

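>>> drive_tool(moves="0 0.0005 -0.03 0.2 1;0 0 -0.03 0 1;0 0 -0.02 0 1;0 0 -0.015 0 1;0 0 -0.012 0 1;0 0 -0.01 0 1;0 0 -0.01 0 1;0 0 -0.01 0 1;0 0 -0.008 0 1;0 0 -0.004 0 1;0 0 0 0 1")

```text
time: 21.72
ee_pos: [0.4876, 0.1861, 0.0662]
eef_rot: [0.038, 0.706, -0.039, 0.706]
ft_force: [-1.1, 0.2, -0.0]
width: 0.001
```

```bash
python3 -c "
from h import *
rel()
t=cams.camera('scene');crop(t,250,410,90,225,5,'pics/l5.png')"
```

```text
rel x,y -0.0962 0.0002 Fx,Fy -1.1 0.1
t 21.725 p [0.4876 0.1861 0.0662] jaw 83.77 tilt [-0. -0. -1.] F [-1.1  0.2 -0. ] w 0.001 j [-0.75  0.28  0.34  1.93 -0.11  0.95  1.1 ]
```

View pics/l5.png

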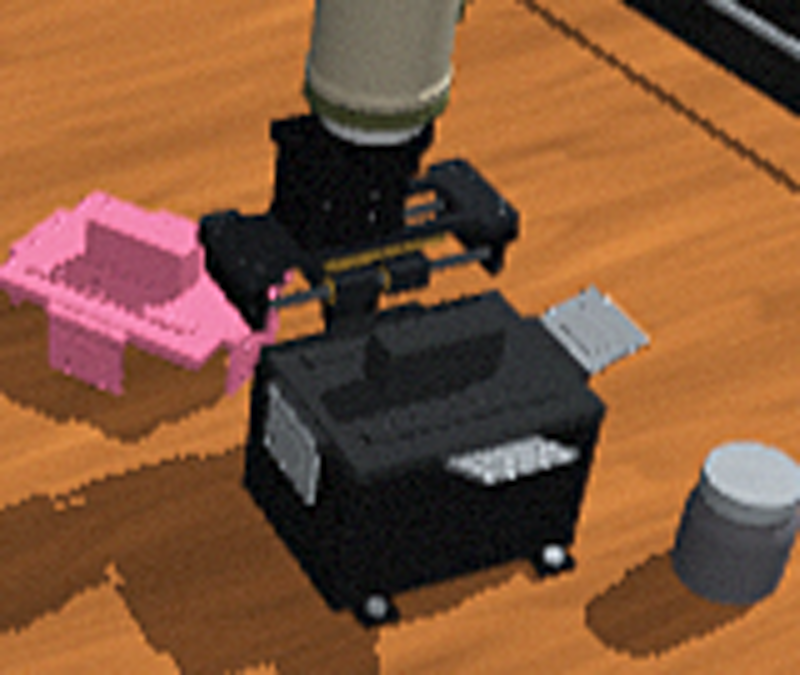

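Clip −x folded down behind. Push in +HX (0.994,−0.113) to about rel −0.083 then by small steps.

>>> drive_tool(moves="0.004 -0.0005 0 0 1;0.004 -0.0005 0 0 1;0.004 -0.0005 0 0 1;0 0 0 0 1;0 0 0 0 1")

```text
time: 22.4
ee_pos: [0.5001, 0.1846, 0.0666]
eef_rot: [0.039, 0.706, -0.038, 0.706]
ft_force: [-0.4, -0.2, -0.3]
width: 0.0004
```

>>> drive_tool(moves="0.0015 -0.0002 0 0 1;0 0 0 0 1;0 0 0 0 1")

```text
time: 22.78
ee_pos: [0.5006, 0.1846, 0.0665]
eef_rot: [0.038, 0.707, -0.038, 0.706]
ft_force: [-5.2, -1.3, 4.1]
width: 0.0006
```

```bash
python3 -c "
from h import *
rel()"
```

```text
rel x,y -0.0832 0.0002 Fx,Fy -5.1 -1.8
t 22.775 p [0.5006 0.1846 0.0665] jaw 83.79 tilt [-0.001  0.    -1.   ] F [-5.2 -1.3  4.1] w 0.0006 j [-0.73  0.3   0.34  1.9  -0.12  0.96  1.12]
```

>>> drive_tool(moves="-0.015 0.002 0 0 1;-0.015 0.002 0 0 1;0 0 0.03 0 1;0 0 0.04 0 1;0 0 0.04 0 1;0 0 0.04 0 1;0.04 -0.004 0 -0.3 1;0.05 -0.005 0 0 1;0.05 -0.006 0 0 1;0.05 -0.006 0 0 1;0.018 -0.003 0 0 1;0 0 0 0 1;0 0 0 0 1")

```text
time: 24.4
ee_pos: [0.6782, 0.1651, 0.2166]
eef_rot: [0.04, 0.706, -0.04, 0.706]
ft_force: [-0.3, 0.4, -0.5]
width: 0.0005
```

```bash
python3 -c "
from h import *
rel()
t=cams.camera('top');crop(t,100,230,145,245,6,'pics/l6.png')
t=cams.camera('scene');crop(t,250,410,90,225,5,'pics/l7.png')"
```

```text
rel x,y 0.0955 0.0009 Fx,Fy -0.3 0.4
t 24.4 p [0.6782 0.1651 0.2166] jaw 83.5 tilt [-0.     0.001 -1.   ] F [-0.3  0.4 -0.5] w 0.0005 j [-0.58  0.52  0.42  1.28 -0.21  1.38  1.29]
```

View pics/l7.png

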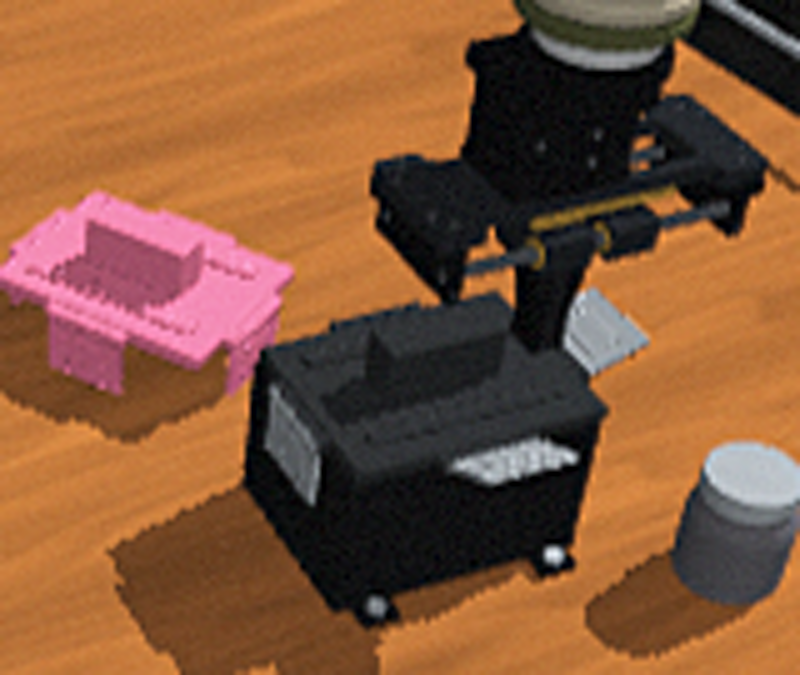

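View pics/l6.png

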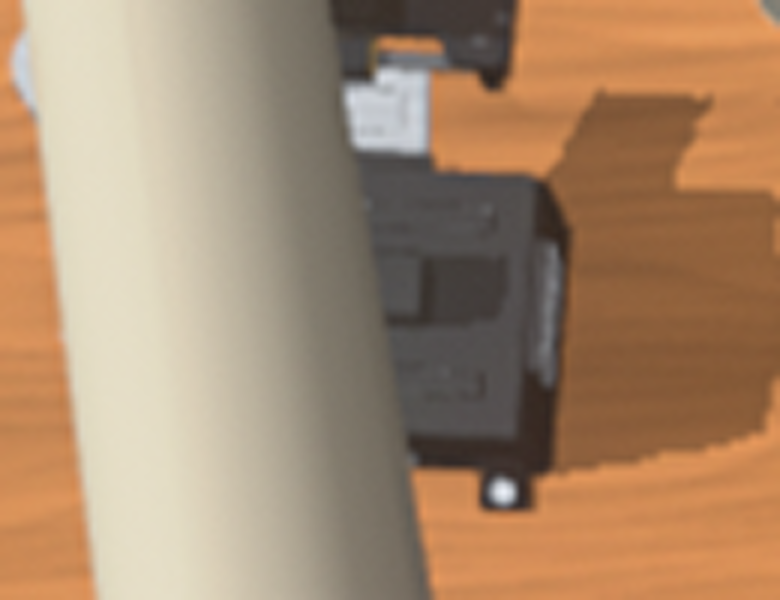

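>>> drive_tool(moves="0.0005 -0.001 -0.03 0 1;0 0 -0.03 0 1;0 0 -0.02 0 1;0 0 -0.015 0 1;0 0 -0.012 0 1;0 0 -0.01 0 1;0 0 -0.01 0 1;0 0 -0.01 0 1;0 0 -0.009 0 1;0 0 -0.004 0 1;0 0 0 0 1")

```text
time: 25.88
ee_pos: [0.6795, 0.1634, 0.066]
eef_rot: [0.04, 0.706, -0.04, 0.706]
ft_force: [0.1, 0.2, 0.4]
width: 0.0004
```

```bash
python3 -c "
from h import *
rel()
t=cams.camera('scene');crop(t,250,410,90,225,5,'pics/l8.png')"
```

```text
rel x,y 0.097 -0.0006 Fx,Fy 0.0 0.2
t 25.875 p [0.6795 0.1634 0.066 ] jaw 83.47 tilt [-0.001 -0.    -1.   ] F [0.1 0.2 0.4] w 0.0004 j [-0.57  0.64  0.38  1.43 -0.25  1.12  1.32]
```

View pics/l8.png

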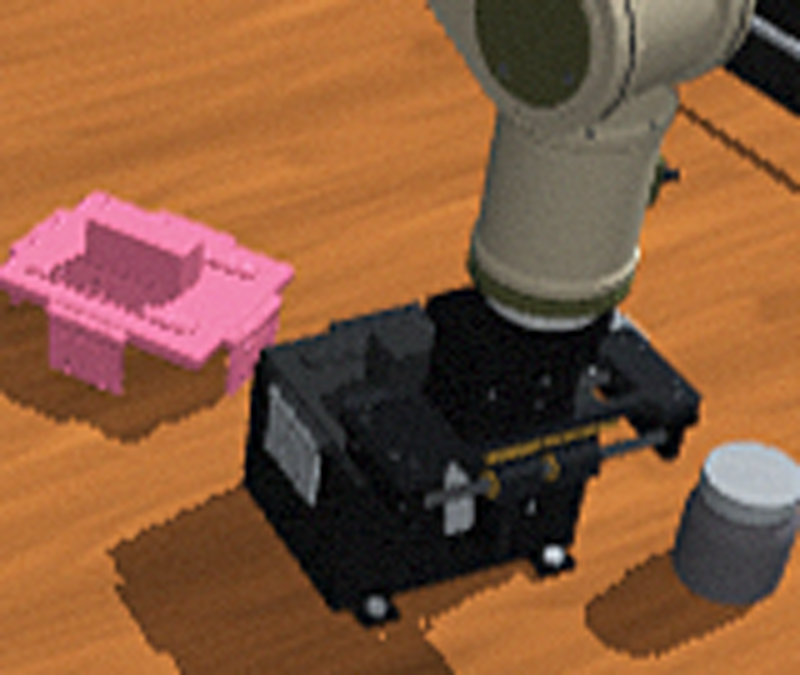

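>>> drive_tool(moves="-0.004 0.0005 0 0 1;-0.004 0.0005 0 0 1;-0.004 0.0005 0 0 1;0 0 0 0 1;0 0 0 0 1")

```text
time: 26.55
ee_pos: [0.6677, 0.1652, 0.0665]
eef_rot: [0.04, 0.706, -0.04, 0.706]
ft_force: [-0.1, -0.5, 0.2]
width: 0.0005
```

>>> drive_tool(moves="-0.0015 0.0002 0 0 1;0 0 0 0 1;0 0 0 0 1")

```text
time: 26.92
ee_pos: [0.6664, 0.1651, 0.0665]
eef_rot: [0.04, 0.706, -0.04, 0.706]
ft_force: [1.4, -0.3, -0.7]
width: 0.0005
```

```bash
python3 -c "
from h import *
rel()"
```

```text
rel x,y 0.0838 -0.0004 Fx,Fy 1.4 -0.1
t 26.925 p [0.6664 0.1651 0.0665] jaw 83.47 tilt [ 0.  0. -1.] F [ 1.4 -0.3 -0.7] w 0.0005 j [-0.58  0.62  0.39  1.47 -0.25  1.1   1.31]
```

>>> drive_tool(moves="-0.001 0.0001 0 0 1;0 0 0 0 1;0 0 0 0 1")

```text
time: 27.3
ee_pos: [0.6653, 0.1652, 0.0665]
eef_rot: [0.04, 0.706, -0.04, 0.706]
ft_force: [2.3, -1.0, -0.1]
width: 0.0004
```

>>> drive_tool(moves="-0.001 0.0001 0 0 1;0 0 0 0 1;0 0 0 0 1")

```text
time: 27.68
ee_pos: [0.665, 0.1653, 0.0667]
eef_rot: [0.04, 0.705, -0.04, 0.707]
ft_force: [5.6, -0.6, -2.1]
width: 0.0002
```

>>> drive_tool(moves="0.015 -0.002 0 0 1;0.015 -0.002 0 0 1;0 0 0.03 0 1;0 0 0.04 0 1;0 0 0.04 0 1;0 0 0.04 0 1;-0.02 0.02 0 -10 1;-0.02 0.02 0 -10 1;-0.02 0.03 0 -10 1;-0.02 0.03 0 -10 1;-0.0184 0.031 0 -10 1;0 0 0 -10 1;0 0 0 -10 1;0 0 0 -10 1;0 0 0 -10 1;0 0 0 0 1;0 0 0 0 1")

```text
time: 29.8
ee_pos: [0.5956, 0.2925, 0.2163]
eef_rot: [-0.527, -0.472, 0.527, -0.472]
ft_force: [0.0, -0.4, -0.2]
width: 0.0007
```

```bash
python3 -c "
from h import *
rel()
t=cams.camera('top');crop(t,100,230,145,245,6,'pics/m6.png')
t=cams.camera('scene');crop(t,250,410,90,225,5,'pics/m7.png')"
```

```text
rel x,y -0.001 0.1181 Fx,Fy 0.0 -0.4
t 29.8 p [0.5956 0.2925 0.2163] jaw -6.29 tilt [-0. -0. -1.] F [ 0.  -0.4 -0.2] w 0.0007 j [-1.    0.49  0.68  1.4  -0.31  1.36 -0.42]
```

View pics/m7.png

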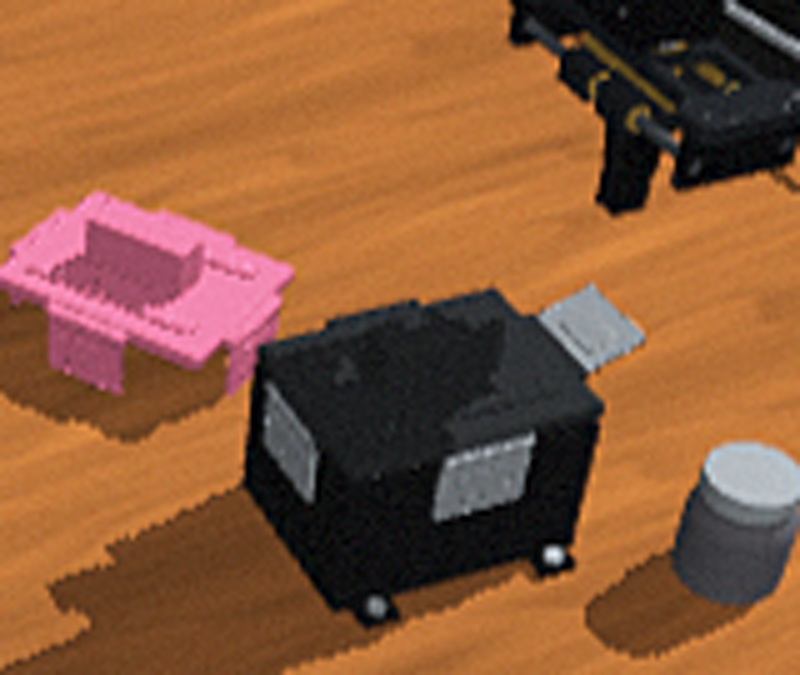

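View pics/m6.png

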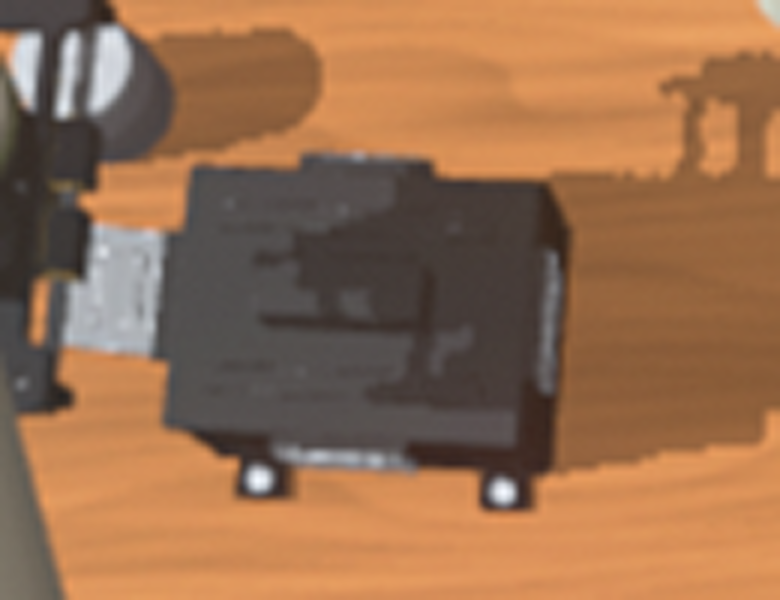

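>>> drive_tool(moves="0.001 0 -0.03 -0.2 1;0 0 -0.03 0 1;0 0 -0.02 0 1;0 0 -0.015 0 1;0 0 -0.012 0 1;0 0 -0.01 0 1;0 0 -0.01 0 1;0 0 -0.01 0 1;0 0 -0.009 0 1;0 0 -0.004 0 1;0 0 0 0 1")

```text
time: 31.28
ee_pos: [0.5967, 0.2922, 0.0661]
eef_rot: [-0.528, -0.47, 0.529, -0.47]
ft_force: [-0.7, 0.2, -0.1]
width: 0.0004
```

```bash
python3 -c "
from h import *
rel()
t=cams.camera('scene');crop(t,250,410,90,225,5,'pics/m8.png')"
```

```text
rel x,y 0.0001 0.118 Fx,Fy -0.7 0.1
t 31.275 p [0.5967 0.2922 0.0661] jaw -6.73 tilt [-0. -0. -1.] F [-0.7  0.2 -0.1] w 0.0004 j [-0.97  0.62  0.62  1.55 -0.39  1.1  -0.37]
```

View pics/m8.png

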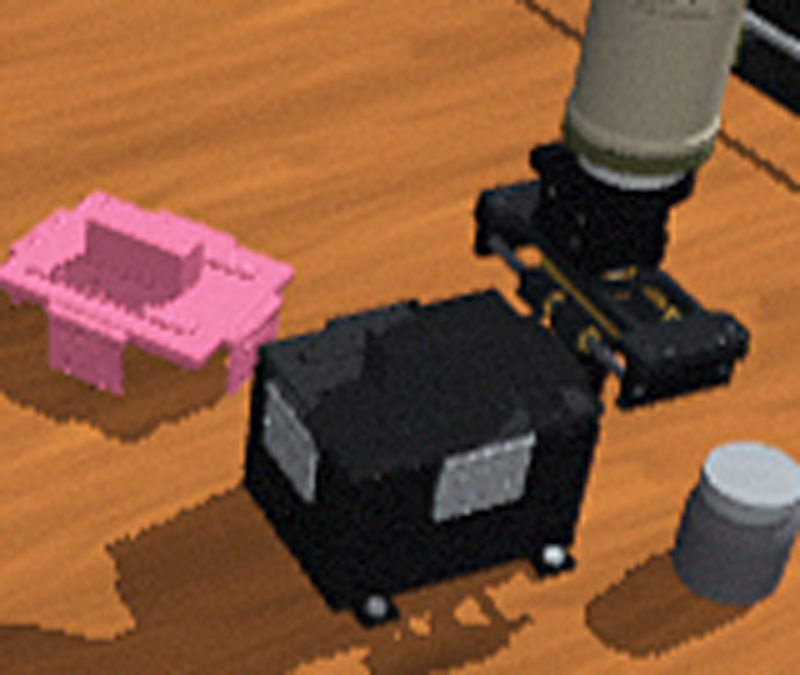

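>>> drive_tool(moves="-0.0005 -0.004 0 0 1;-0.0005 -0.004 0 0 1;-0.0003 -0.003 0 0 1;0 0 0 0 1;0 0 0 0 1")

```text
time: 31.95
ee_pos: [0.5957, 0.2811, 0.0665]
eef_rot: [-0.529, -0.47, 0.529, -0.47]
ft_force: [-0.1, -0.1, -0.5]
width: 0.0006
```

>>> drive_tool(moves="-0.0002 -0.0015 0 0 1;0 0 0 0 1;0 0 0 0 1")

```text
time: 32.33
ee_pos: [0.5954, 0.2801, 0.0665]
eef_rot: [0.529, 0.47, -0.528, 0.47]
ft_force: [0.6, 1.8, -1.2]
width: 0.0004
```

```bash
python3 -c "
from h import *
rel()"
```

```text
rel x,y 0.0002 0.1058 Fx,Fy 0.4 1.8
t 32.325 p [0.5954 0.2801 0.0665] jaw -6.72 tilt [ 0.  0. -1.] F [ 0.6  1.8 -1.2] w 0.0004 j [-0.96  0.61  0.62  1.57 -0.39  1.09 -0.36]
```

>>> drive_tool(moves="-0.0001 -0.001 0 0 1;0 0 0 0 1;0 0 0 0 1")

```text
time: 32.7
ee_pos: [0.5953, 0.279, 0.0665]
eef_rot: [0.529, 0.47, -0.528, 0.47]
ft_force: [1.0, 1.7, -0.5]
width: 0.0003
```

>>> drive_tool(moves="-0.0001 -0.001 0 0 1;0 0 0 0 1;0 0 0 0 1")

```text
time: 33.08
ee_pos: [0.5952, 0.2778, 0.0665]
eef_rot: [0.529, 0.47, -0.529, 0.47]
ft_force: [0.9, 2.0, -0.6]
width: 0.0011
```

>>> drive_tool(moves="-0.0001 -0.001 0 0 1;0 0 0 0 1;0 0 0 0 1")

```text
time: 33.45
ee_pos: [0.5951, 0.2772, 0.0665]
eef_rot: [0.529, 0.47, -0.528, 0.47]
ft_force: [1.5, 4.2, -0.2]
width: 0.0004
```

>>> drive_tool(moves="-0.0001 -0.001 0 0 1;0 0 0 0 1;0 0 0 0 1")

```text
time: 33.83
ee_pos: [0.595, 0.2771, 0.0665]
eef_rot: [0.529, 0.47, -0.528, 0.47]
ft_force: [1.5, 7.4, -0.9]
width: 0.0005
```

Firm stop at 7 N. Back off, rise and move clear to inspect.

>>> drive_tool(moves="0.001 0.015 0 0 1;0.001 0.015 0 0 1;0 0 0.03 0 1;0 0 0.04 0 1;0 0 0.05 0 1;0 0 0.05 0 1;-0.02 0.05 0 0 1;-0.03 0.06 0 0 1;-0.04 0.06 0 0 1;-0.04 0.06 0 0 1;-0.04 0.06 0 0 1;-0.04 0.06 0 0 1;0 0 0 0 1")

```text
time: 35.45
ee_pos: [0.4038, 0.6256, 0.2347]
eef_rot: [-0.525, -0.473, 0.527, -0.472]
ft_force: [0.5, -0.8, 0.1]
width: 0.0003
```

```bash
python3 -c "
from h import *
rel()
t=cams.camera('top');crop(t,100,230,145,245,6,'pics/n6.png');cv2.imwrite('pics/n8.png',cv2.resize(t['color'][:,:,::-1],(800,600)))
t=cams.camera('scene');crop(t,250,410,90,225,5,'pics/n7.png')"
```

```text
rel x,y -0.2293 0.4274 Fx,Fy 0.6 -0.7
t 35.45 p [0.4038 0.6256 0.2347] jaw -6.18 tilt [-0.003 -0.    -1.   ] F [ 0.5 -0.8  0.1] w 0.0003 j [-1.39  0.66  0.59  1.09 -0.35  1.48 -0.98]
```

View pics/n7.png

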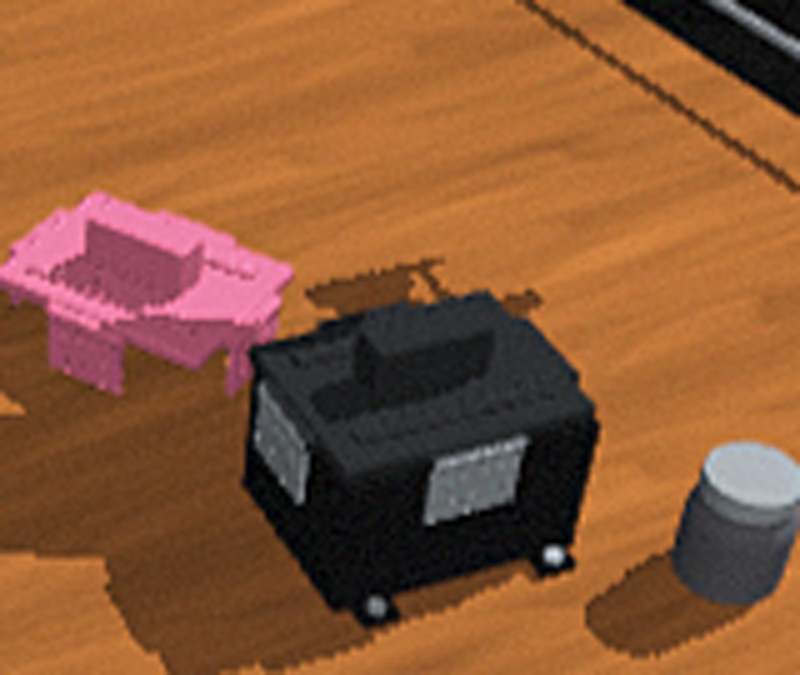

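View pics/n6.png

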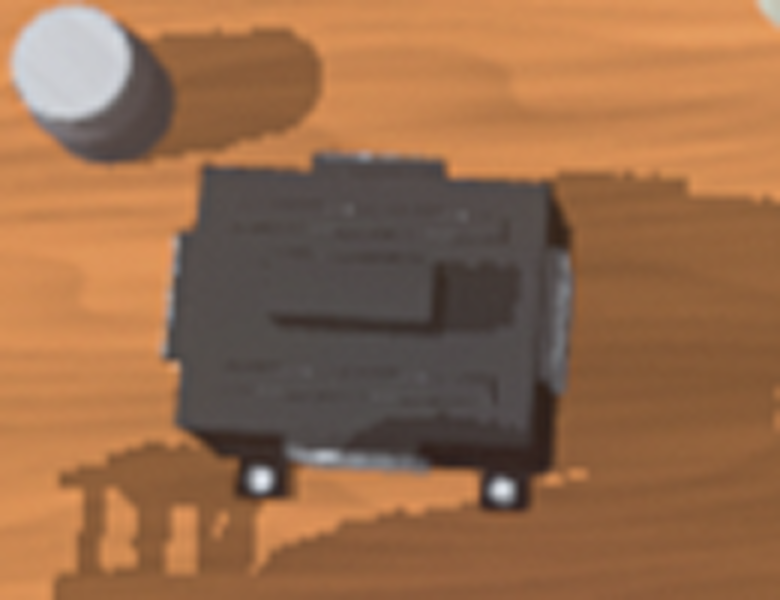

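View pics/n8.png

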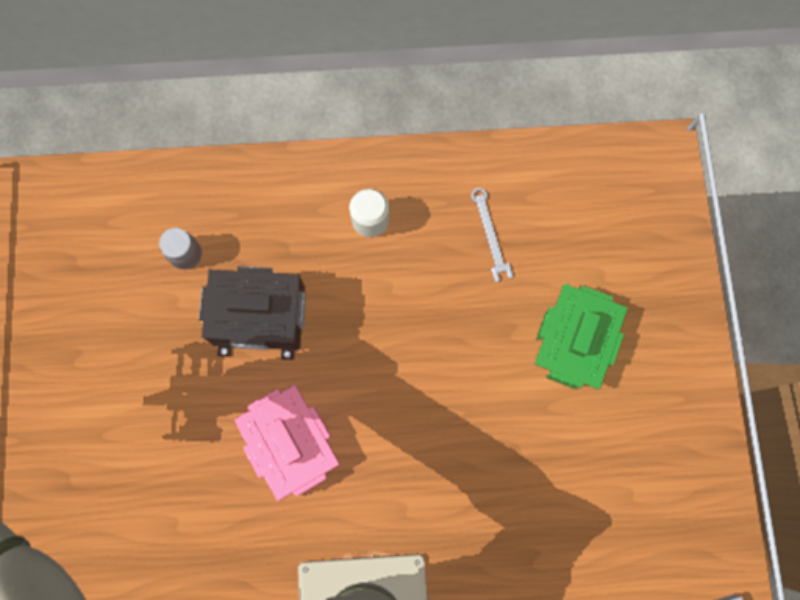

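```bash
python3 - <<'E'
from fit import *
from h import *
t=cams.camera("top");H=lambda x,y:(100+(x+.5)/6-.5,145+(y+.5)/6-.5)
r_=np.linspace
def rp(e):return (e[0]-HC)@HX,(e[0]-HC)@HY,ang(e),e[2]
px=edgefit(t,H(205,168),H(547,183),np.r_[r_(.05,.28,6),r_(.73,.93,6)],.112);print("px",rp(px))
py=edgefit(t,H(203,172),H(181,422),np.r_[r_(.04,.2,5),r_(.8,.95,4)],.112);print("py",rp(py))
# flap outer silhouettes
pyc=edgefit(t,H(178,240),H(166,352),r_(.1,.9,10),.106);print("py clip outer at z.106",rp(pyc))
pxc=edgefit(t,H(316,153),H(443,159),r_(.1,.9,10),.106);print("px clip outer",rp(pxc))
E
python3 -c "
from h import *
t=cams.camera('top');im=np.clip(t['color'][170:225,120:200,::-1].astype(float)*2,0,255).astype(np.uint8);cv2.imwrite('pics/n9.png',cv2.resize(im,None,fx=10,fy=10,interpolation=cv2.INTER_CUBIC))
t=cams.camera('scene');im=np.clip(t['color'][140:220,295:375,::-1].astype(float)*4,0,255).astype(np.uint8);cv2.imwrite('pics/n10.png',cv2.resize(im,None,fx=7,fy=7,interpolation=cv2.INTER_CUBIC))"
```

```text
px (np.float64(0.0601625242856515), np.float64(-0.0015457418387473075), np.float32(83.49208), np.float64(0.0006148844025737791))
py (np.float64(0.00023573417356174617), np.float64(0.082245276493562), np.float32(173.46823), np.float64(0.00021831518460881287))
py clip outer at z.106 (np.float64(-0.004334534814398405), np.float64(0.09186204603859334), np.float32(173.48041), np.float64(0.00036511331858476705))
px clip outer (np.float64(0.06991430213642283), np.float64(-0.0019016691817562142), np.float32(83.858215), np.float64(0.0009612368297430558))
```

View pics/n9.png

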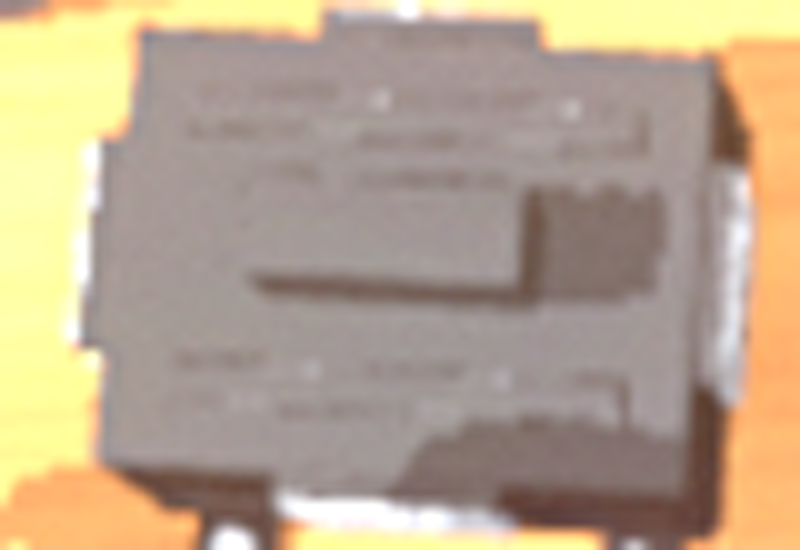

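View pics/n10.png

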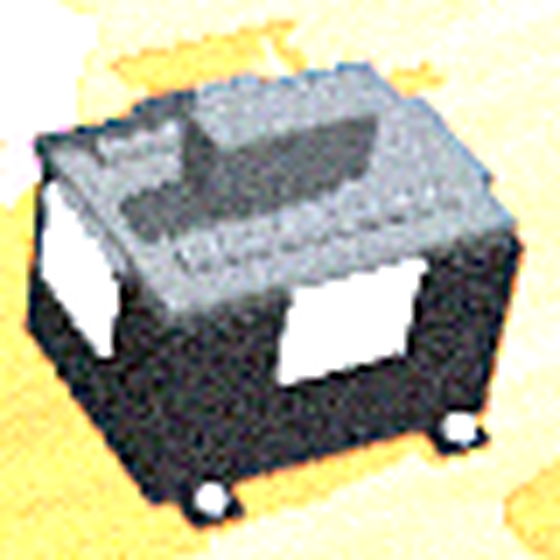

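>>> drive_tool(moves="0.0276 -0.0466 0 0 1;0.0276 -0.0466 0 0 1;0.0276 -0.0466 0 0 1;0.0276 -0.0466 0 0 1;0.0276 -0.0466 0 0 1;0.0276 -0.0466 0 0 1;0.0276 -0.0466 0 -0.3 1;0 0 -0.03 0 1;0 0 -0.04 0 1;0 0 -0.04 0 1;0 0 -0.02 0 1;0 0 0 0 1;0 0 0 0 1")

```text
time: 37.33
ee_pos: [0.6046, 0.2936, 0.1083]
eef_rot: [0.531, 0.468, -0.529, 0.469]
ft_force: [0.3, -0.0, 0.3]
width: 0.0007
```

```bash
python3 -c "
from h import *
rel()"
```

```text
rel x,y 0.0078 0.1203 Fx,Fy 0.3 0.0
t 37.325 p [0.6046 0.2936 0.1083] jaw -7.05 tilt [ 0.002  0.001 -1.   ] F [ 0.3 -0.   0.3] w 0.0007 j [-0.97  0.59  0.64  1.5  -0.37  1.17 -0.39]
```

>>> drive_tool(moves="-0.005 -0.006 -0.003 0.6 1;-0.004 -0.006 0 0 1;0 -0.004 0 0 1;0 0 0 0 1;0 0 0 0 1")

```text
time: 37.95
ee_pos: [0.5947, 0.2775, 0.1035]
eef_rot: [0.527, 0.471, -0.527, 0.471]
ft_force: [-0.5, -0.3, -0.6]
width: 0.0006
```

```bash
python3 -c "
from h import *
rel()"
```

```text
rel x,y -0.0002 0.1032 Fx,Fy -0.5 -0.4
t 37.95 p [0.5947 0.2775 0.1035] jaw -6.43 tilt [ 0. -0. -1.] F [-0.5 -0.3 -0.6] w 0.0006 j [-0.97  0.56  0.65  1.55 -0.36  1.15 -0.37]
```

>>> drive_tool(moves="-0.0001 -0.001 0 0 1;0 0 0 0 1;0 0 0 0 1")

```text
time: 38.33
ee_pos: [0.5945, 0.2772, 0.1035]
eef_rot: [0.527, 0.471, -0.527, 0.471]
ft_force: [1.3, 4.3, -1.5]
width: 0.0007
```

>>> drive_tool(moves="-0.0001 -0.001 0 0 1;0 0 0 0 1;0 0 0 0 1")

```text
time: 38.7
ee_pos: [0.5943, 0.2771, 0.1036]
eef_rot: [0.528, 0.472, -0.526, 0.471]
ft_force: [1.5, 7.0, -3.0]
width: 0.0004
```

>>> drive_tool(moves="-0.0001 -0.001 0 0 1;0 0 0 0 1;0 0 0 0 1")

```text
time: 39.08
ee_pos: [0.5942, 0.277, 0.1037]
eef_rot: [0.528, 0.472, -0.526, 0.471]
ft_force: [2.1, 8.6, -2.9]
width: -0.0
```

Contact position near the hinge equals that near the free edge, so the +y flap is vertical. Back away, then check the visible flaps by projection.

>>> drive_tool(moves="0.001 0.015 0 0 1;0.002 0.02 0 0 1;0 0 0.03 0 1;0 0 0.04 0 1;0 0 0.05 0 1;-0.02 0.05 0 0 1;-0.03 0.06 0 0 1;-0.04 0.06 0 0 1;-0.04 0.06 0 0 1;-0.04 0.06 0 0 1;0 0 0 0 1")

```text
time: 40.45
ee_pos: [0.4389, 0.578, 0.2219]
eef_rot: [-0.524, -0.475, 0.525, -0.473]
ft_force: [0.4, -0.0, 0.3]
width: 0.0008
```

Run:
```python
from h import *
rel()
s=cams.camera("scene");t=cams.camera("top")
def quad(c,u0,v0,u1,v1):
    g=c["color"].min(2)[v0:v1,u0:u1];m=(g>70).astype(np.uint8)
    cs,_=cv2.findContours(m,cv2.RETR_EXTERNAL,cv2.CHAIN_APPROX_NONE);k=max(cs,key=cv2.contourArea)
    ap=cv2.approxPolyDP(k,3,True)[:,0]+[u0,v0];return ap.tolist(),cv2.contourArea(k)
print("ny",quad(s,298,160,316,196));print("px",quad(s,330,172,358,200))
for nm,d,w,h in(("ny",-HY,HX,.091),("px",HX,HY,.071)):
  for cy in(-.002,):
    for th in(0,.1,.2):
        o=[]
        for L in(0,.045):
            for q in(-.03,.03):
                p=HC+cy*HY+d*(h+.0025+L*np.sin(th))+w*q;o.append(np.round(proj(s,[*p,.106-L*np.cos(th)]),1).tolist())
        print(nm,th,o)
crop(s,295,365,150,205,11,"pics/o1.png")
```

```text
rel x,y -0.189 0.3841 Fx,Fy 0.4 0.0
t 40.45 p [0.4389 0.578  0.2219] jaw -5.84 tilt [-0.003  0.    -1.   ] F [ 0.4 -0.   0.3] w 0.0008 j [-1.34  0.62  0.6   1.18 -0.34  1.43 -0.89]
ny ([[302, 167], [301, 179], [309, 190], [311, 181]], 106.0)
px ([[354, 177], [338, 181], [335, 194], [352, 189]], 194.0)
ny 0 [[301.8, 167.5], [310.8, 179.5], [300.7, 178.9], [309.4, 191.0]]
ny 0.1 [[301.8, 167.5], [310.8, 179.5], [299.4, 179.2], [308.1, 191.3]]
ny 0.2 [[301.8, 167.5], [310.8, 179.5], [298.1, 179.4], [306.8, 191.5]]
px 0 [[337.3, 183.4], [355.2, 178.5], [335.2, 194.9], [352.8, 190.0]]
px 0.1 [[337.3, 183.4], [355.2, 178.5], [336.0, 195.8], [353.6, 190.9]]
px 0.2 [[337.3, 183.4], [355.2, 178.5], [336.8, 196.6], [354.4, 191.6]]
```

View pics/o1.png

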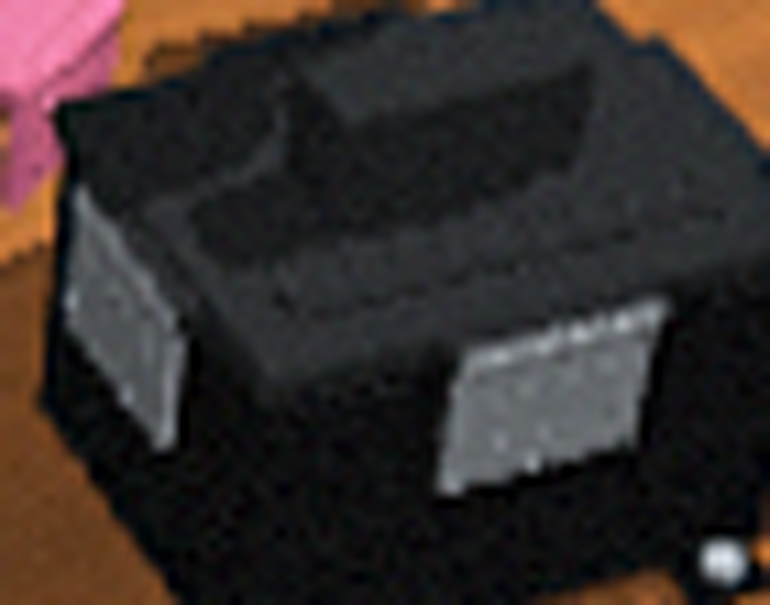

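Both visible flaps match the θ=0 projection to within 1 px. Handing in.

```bash
python3 -c "
from bench import ticket
print(ticket.close_job())"
```

```text
the job is handed in; nothing more can be done
None
```

The cover is back on the housing with all four clips closed, and I handed the job in at about 40 s. I gripped the cover by its rib, carried it over and lowered it with the clips still open, then closed the clips in the order −y, −x, +x, +y.

**Seating:** Contact came at a tool height of 0.127 m, which is exactly the computed seated height. The images show the plate flush and square on the rim.

**Clips:**

| Clip | How it was checked | Result |
|---|---|---|
| −y | Camera projection | matches a fully closed flap to about 1 px, where a 0.1 rad opening would show mainly as about 1.3 px more at its free edge |
| +x | Camera projection and push | matches to about 1–2 px, where 0.1 rad is about 1 px, so this is the weaker picture check; firm stop at 5.6 N |
| −x | Push force only | firm stop at about 5 N, nearly mirroring +x; hidden in the scene view, and I did not measure its angle in the top view |
| +y | Push force only | firm stop at the same place near the hinge and near the free edge, so it hangs vertical; hidden from both cameras |

**Bystanders:** The oil filter, jar, wrench and look-alikes appear unmoved in the top view. I judged that by eye.

**What disagreed:**
- **Cover position:** Closing the two end clips slid the cover along y within its 3 mm play. By the cameras it now sits about 2 mm toward −y from where I set it down, though the push stops suggested almost no offset. I left it there.
- **Housing position:** The two cameras disagreed on the housing position by up to 5 mm. I settled it by comparing the cover and the rim within the same image.

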